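# Lock the portafilter clamp with an extension bar

## Robot

A 6-joint arm with a two-finger parallel gripper is mounted at the origin on the work surface. World frame = base frame: x ahead of the robot, y to its left, z up, the work surface at z = 0. Lengths are in m, angles in degrees, forces in N, time in s.
With the tool pointing down it reaches from about 0.35 to 0.875 m from the base axis. Payload 4.2 kg.
Tool frame: the origin (TCP) lies on the centre line of the jaws, within the pads' length; the fingertips stand 11 mm ahead of it and the grasp point (between the pads) lies 8 mm behind it; z points along the fingers, y is the line along which they close (so a half turn about z gives the same grasp; the last joint's range is limited). The gripper opens to 87 mm and grips with 3 to 60 N. Pads are 19 mm wide; open, the fingers measure 117 mm over their backs; the gripper's body (75 mm by 190 mm) begins 51 mm behind the grasp point.
Start: joints at [84.431, 22.042, 0.453, 0, -68.411, -14.817], TCP at [0.218, 0.586, 0.234] pointing down, gripper open.
Joint ranges: [-179.83, 179.83], [-69.29, 118.12], [-61.27, 80.66], [-181.25, 117.63], [-171.15, -9.14], [-177.46, 177.46]. Speed limits (degrees/s): [159.86, 159.86, 180, 180, 180, 180].

## Interface

Orientations are given as a 3x3 rotation matrix whose columns are the frame's x, y, z axes.
In Python, from station import r gives the robot as it stands.
- The arm moves only by the tool servo_tool, never from a script. Its argument "commands" is a list that holds one entry, the list of rows, each a list of 7 numbers: the closure, from 0 (fully open) to 1 (shut), then the shift along the tool's x, y, z in mm, then the turn, a rotation vector about the tool's x, y, z in rad. In form: [[[claw, x, y, z, ax, ay, az], ...]]. A call has exactly 5 rows; each row is the pose to reach, as a shift and turn from the pose commanded when the call began, along the tool's axes at that moment; what a row does not reach only later rows make up. A row lasts 1/10 s, in which the tool goes at most 50 mm and 8.59 degrees, less where a joint would pass 70% of its speed; a pose out of reach is approached as far as the arm can. A call with a gripper value outside its range is refused whole. The fingers move at their own pace and stop on an object; the grip force is fixed at half the most. Time passes only in rows, so rows that repeat a pose let the fingers close, or fill a call up. It gives the time, the measured TCP pose, the force, the opening and the grip force at its end, in the units of the state.
- r.sense(): the state, without advancing time (a new reading comes with each control period).
- r.capture(name): name is "scene" or "top" or "wrist"; returns a dict with "pixels" (480x640x3 uint8, red, green, blue), "camera_matrix" (3x3 intrinsics, pixels), "R" (3x3) and "t" (3): a world point X has camera coordinates R X + t. Camera axes: x right, y down, z forward; pixel columns grow to the right and rows downward; lengths in m; the calibration is good to about 2 mm. A picture is of the moment at which its call begins. There is no depth.
- r.finish_job(): hands the job in; it is judged then, once.
The state is a dict: "time_s": time; "joints": joint angles; "joint_velocities": joint speeds; "effort": joint torques, N m; "tcp_pos": TCP position; "ee_rot": TCP orientation; "wrist_force": force on the tool from outside, world axes, zero at the start; "moment": the same for the moment, N m; "gripper_width": opening from 0.0 (shut) to 1.0 (fully open); "gripper_force": force on a finger pad.
Only numpy, scipy, OpenCV 4.12 (cv2) and the standard library are available. Lean on these libraries where they do the work, as an engineer would, in place of code of your own. Each camera call takes 0.05 s, during which the arm holds its last target. There are 200 camera calls.

## Task

Clamp the portafilter for service: pick up the steel extension bar from the rubber mat, slide its socket fully home over the clamp's short round lever and press it there with a light push of about 10 N (never ram or jam it), then swing the lever with the bar past its dead point and press it against its closed stop with about 10 N at the hand, not much more and without twisting the bar. Fingers and arm stay off the lever itself. Then draw the bar off and lay it back flat on the mat, leaving the lever locked, the portafilter gripped where it sits, and the tamper, cup and pitcher undisturbed.

Things in the scene. Friction and masses are not known exactly. Their poses are not given: they have to be found in the camera images.
- clamp: Toggle clamp fixture fixed to the counter: dark steel plate 330 x 120 x 8 mm, aluminium pivot housing 75 x 50 mm (top at 43 mm), rubber-tipped plunger, portafilter rest and two posts, all under 46 mm high save the lever. Origin: on the counter under the lever's pivot; x runs along the plate (from -50 to +280 mm) towards the portafilter, z up.
- lever_hinge (a point): The lever's vertical pivot axis, at the centre of a round steel hub (radius 24 mm) on top of the housing, at lever height: 60 mm above the counter.
- lever_stub: The clamp's lever: a level steel round bar, 14 mm diameter, out of the hub. Origin on the pivot axis, 60 mm above the counter; x outward along the lever, z up. It ends 90 mm from the pivot, last 5 mm tapered to 9 mm. Closing it (anticlockwise from above) meets a spring that grows to about 1.6 N m near 0.45 rad; let go too early it swings back.
- stub_tip (a point): Centre of the lever's free end, 90 mm from the pivot.
- clamp_lever (a joint): Lever angle, rad: 0 open (pointing 110 degrees clockwise of the fixture's x axis, from above), growing anticlockwise. Starts at 0. The spring's resistance falls to zero at the dead point near 0.9; beyond it the spring drives the lever on (up to 0.8 N m) to its closed stop at 1.05.
- clamp_pad: Round black rubber pad, 28 mm diameter, on the plunger's end; a spring lets it give a few mm. Closing the lever pushes it about 11 mm towards the portafilter. Origin and axes coincide with the fixture's when open; its face is 75 mm along x, 28 mm up.
- portafilter: Portafilter without spouts, loose in its rest (it may sit up to 2 mm short of the posts): round steel head 68 mm wide, 32 mm high, black handle reaching 177 mm along x; 0.5 kg. Origin: centre of the head's underside, 12 mm above the counter; z up.
- bar: Steel extension bar, 200 mm long, 0.32 kg. Origin on its axis at mid-length; x towards the open socket end. x = -88 to +40 mm: square shaft 18 mm wide (to grip); +40 to +100: square tube 26 mm wide, bore 16.5 mm square, 50 mm deep, open at +100; -100 to -88: 26 mm end block. It lies with its axis 18 mm up. Fully home, its origin is 140 mm from the pivot and the lever's end meets the bore floor.
- bar_floor (a point): Centre of the bore's floor in the bar (x = +50 mm); meets the lever's end when the bar is fully home. A sideways push F at the bar's middle presses the bore on the lever at one or both ends of the overlap, F to 4 F in all, and twisting adds to it; the loose fit lets the bar lag the lever's angle by about 0.05 rad.
- bar_mouth (a point): Centre of the bore's open mouth (x = +100 mm).
- mat: Black rubber mat, 300 x 160 x 5 mm, fixed to the counter; the bar starts on it. Origin: centre of its underside, x along its length, z up.
- tamper: Coffee tamper standing upright, 58 mm base, 84 mm tall. Origin: centre of its underside. Bystander.
- cup: White ceramic mug, 76 mm wide, 58 mm tall. Origin: centre of its underside. Bystander.
- pitcher: Steel milk pitcher, 72 mm wide, 70 mm tall. Origin: centre of its underside. Bystander.

How it is judged (in metres and radians):
On the way, in this order (a step that is already met when the one before it is completed fails the run):
1. the bar is pressed fully home on the still open lever (bore floor within 6 mm of the lever's end, more than 6 N between bar and lever) (distance between bar_floor and stub_tip below 0.006 m and value of joint clamp_lever below 0.1 rad and contact force between bar and lever_stub above 6 N), for 0.3 s.
2. the bar, still on the lever (bore floor within 20 mm of the lever's end), presses it on its closed stop (more than 6 N between bar and lever) (value of joint clamp_lever above 1.03 rad and distance between bar_floor and stub_tip below 0.02 m and contact force between bar and lever_stub above 6 N), for 0.3 s.
At the end, for the whole second after the job is handed in: The lever stands on its closed stop (over 1.0 rad), its pad presses the portafilter with more than 3 N, the portafilter is within 12 mm of where it was, and the bar lies released, flat and at rest on the mat (its middle on the mat, at least 10 mm inside the sides and 30 mm inside the ends) (value of joint clamp_lever above 1 rad and contact force between clamp_pad and portafilter above 3 N and x of bar in the frame of mat between -0.12 and 0.12 m and y of bar in the frame of mat between -0.07 and 0.07 m and height (world z) of bar below 0.024 m and angle between bar's own x axis and vertical between 1.5 and 1.64 rad and linear speed of bar below 0.02 m/s and contact force between bar and the fingers below 0.2 N and distance of portafilter from where it was at the start of the episode below 0.012 m); the robot touches nothing.
It fails at once if the bar is rammed on: more than 18 N between bar and lever while the lever is open (under 0.05 rad) (value of joint clamp_lever below 0.05 rad and contact force between bar and lever_stub above 18 N).
It fails at once if the lever is forced: more than 80 N in all between bar and lever, or more than 45 N once it is on its stop (over 1.03 rad) (contact force between bar and lever_stub above 80 N or (value of joint clamp_lever above 1.03 rad and contact force between bar and lever_stub above 45 N)).
It fails at once if the fingers or the arm push the lever itself (over 2 N) (contact force between any of the fingers, the arm and lever_stub above 2 N).
It fails at once if the portafilter is moved more than 20 mm (distance of portafilter from where it was at the start of the episode above 0.02 m).
It fails at once if the tamper, cup or pitcher is moved more than 30 mm or tipped (distance of any of tamper, cup, pitcher from where it was at the start of the episode above 0.03 m or angle between any of tamper, cup, pitcher's own z axis and vertical above 0.4 rad).
It also fails if it takes over 72 s, if anything falls off the work surface, if the arm or the gripper's body presses on something with over 40 N, if the wrist force passes 120 N, or if a joint passes its speed limit or range.

## Working session

There is one attempt and no reset: what is moved stays moved. The work goes in short steps, Python scripts to look and compute and a tool call to move; the robot and the scene stay as the last step left them, time stands still between calls to the robot, and variables do not carry over. Pictures are saved under pics/ and viewed, at most 10 in all, crops included, and the job is handed in when it is done.

Besides the shell and the picture viewer there is one more tool, called after "Call:" by a JSON object that holds its "api" and its "payload", one argument or row to a line. servo_tool: Moves the arm, as the interface text tells. Its arguments: {"type":"object","properties":{"commands":{"type":"array","items":{"type":"array","items":{"type":"array","items":{"type":"number"}}}}},"required":["commands"]}

```bash
mkdir -p pics
cat > cap.py <<'E'
import pickle,cv2
from station import r
def cap(n,tag):
    c=r.capture(n); pickle.dump(c,open(f'pics/{tag}.pkl','wb')); cv2.imwrite(f'pics/{tag}.png',c['pixels'][:,:,::-1]); return c
E
python3 - <<'E'
from cap import *
for n in('top','scene'):
    c=cap(n,n+'0'); print(n,c['camera_matrix'],c['R'],c['t'])
print(r.sense())
E
```

```text
top [[465.44126534   0.         320.40597199]
 [  0.         465.44126534 243.72496879]
 [  0.           0.           1.        ]] [[ 0.02468686 -0.99947571  0.02094907]
 [-0.98802595 -0.02758582 -0.15180167]
 [ 0.15229998 -0.01695072 -0.98818894]] [-0.05595205  0.54998514  0.97325215]
scene [[545.69467321   0.         298.46779698]
 [  0.         545.69467321 239.89499015]
 [  0.           0.           1.        ]] [[-0.53291468  0.84616851 -0.00089418]
 [ 0.67007276  0.42136426 -0.61110936]
 [-0.51672472 -0.32626831 -0.79154567]] [ 0.30690629 -0.30125584  1.71635446]
{'time_s': 0.1, 'joints': array([ 8.44306970e+01,  2.20861166e+01,  3.90380559e-01, -2.52720826e-02,
       -6.84117093e+01, -1.48187303e+01]), 'joint_velocities': array([-0.11396732, -0.15603731,  0.18327848, -0.00342113, -0.04618904,
       -0.10953171]), 'effort': array([-3.58992847e-04, -3.91687882e+01,  1.87934554e+01,  4.23187181e+00,
        1.34582396e-02, -6.77132948e-05]), 'tcp_pos': array([0.217518  , 0.58539514, 0.23259054]), 'ee_rot': array([[ 9.37298112e-01, -3.48528192e-01, -5.90195409e-04],
       [-3.48528681e-01, -9.37296336e-01, -1.82658476e-03],
       [ 8.34282881e-05,  1.91775447e-03, -9.99998158e-01]]), 'wrist_force': array([-0.08973255, -0.23621632,  0.55012762]), 'moment': array([ 0.02526027, -0.02569965, -0.00498436]), 'gripper_force': 0.0, 'gripper_width': 0.9987544170253475}
```

View pics/top0.png

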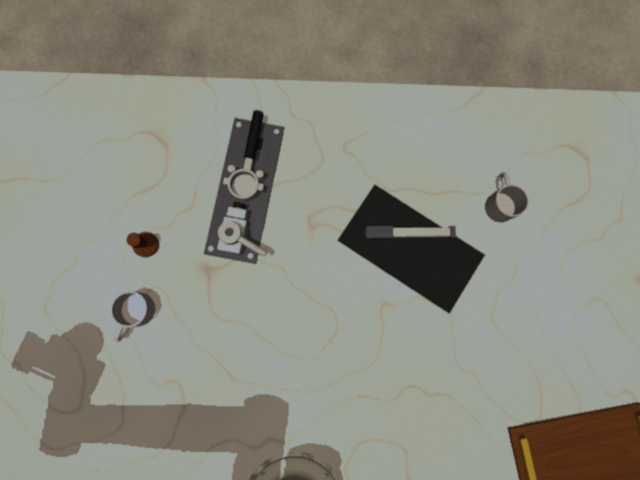

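View pics/scene0.png

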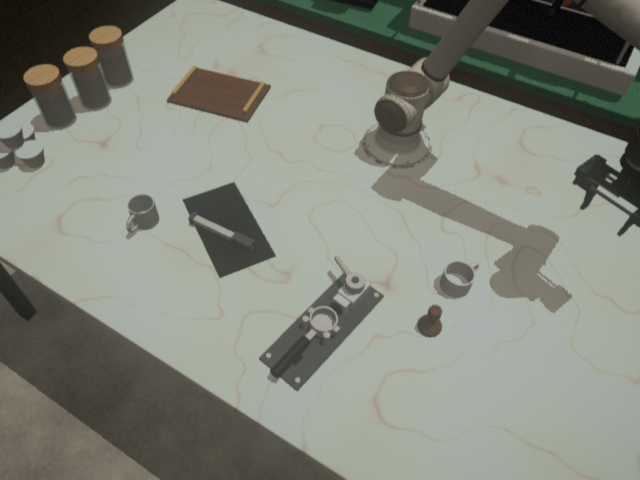

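The top view shows the hub near (230,232), the lever tip near (271,252), and the bar from (366,232), its dark socket end, to (455,231). The scene view shows the bar from (192,218) to (250,243), the hub near (355,280) and the lever tip near (338,262).

```bash
python3 - <<'E'
import cv2,numpy as np
t=cv2.imread('pics/top0.png');s=cv2.imread('pics/scene0.png')
f=lambda im,x,y,w,h,k:cv2.resize(im[y:y+h,x:x+w],None,fx=k,fy=k,interpolation=cv2.INTER_CUBIC)
a=f(t,200,200,80,60,5); b=f(t,358,205,100,60,4); c=f(s,320,250,80,60,5); d=f(s,180,200,80,60,5)
out=np.zeros((600,800,3),np.uint8)
for im,x,y in((a,0,0),(b,400,0),(c,0,300),(d,400,300)): out[y:y+im.shape[0],x:x+im.shape[1]]=im
cv2.imwrite('pics/crop0.png',out)
E
cat > geo.py <<'E'
import numpy as np,pickle
def load(tag): return pickle.load(open(f'pics/{tag}.pkl','rb'))
def plane(c,uv,z):
    o=-c['R'].T@c['t']; d=c['R'].T@np.linalg.inv(c['camera_matrix'])@np.array([*uv,1.]); return o+d*(z-o[2])/d[2]
def proj(c,X):
    p=c['camera_matrix']@(c['R']@np.asarray(X)+c['t']); return p[:2]/p[2]
def tri(*cu):
    A=[];b=[]
    M=0;v=0
    for c,uv in cu:
        o=-c['R'].T@c['t']; d=c['R'].T@np.linalg.inv(c['camera_matrix'])@np.array([*uv,1.]); d/=np.linalg.norm(d)
        P=np.eye(3)-np.outer(d,d); M=M+P; v=v+P@o
    return np.linalg.solve(M,v)
E
```

```text
(no output)
```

View pics/crop0.png

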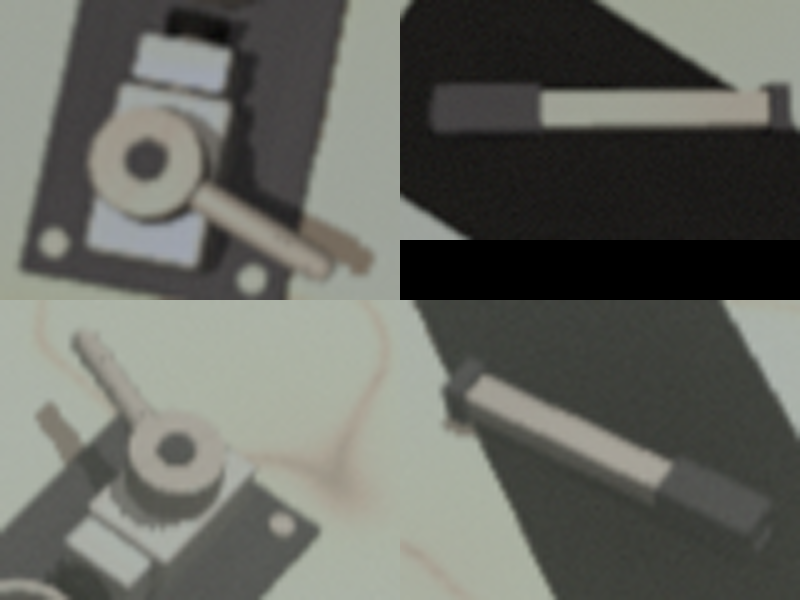

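The crops show, in full-image pixels:
- **Top view:** hub (229,232.2), lever tip (264,253.2), shaft line from (393,232) to (450,232), and mouth at (365.5,231.5).
- **Scene view:** hub (354.6,280) and lever tip (335.6,257.2).

Run:
```python
from geo import *
np.set_printoptions(precision=4,suppress=True)
T=load('top0');S=load('scene0')
print('tri hub',tri((T,(229,232.2)),(S,(354.6,280))))
print('tri tip',tri((T,(264,253.2)),(S,(335.6,257.2))))
for z in(.06,.067,.07): print('hub',z,plane(T,(229,232.2),z),plane(S,(354.6,280),z))
t1=plane(T,(264.2,253.4),.062);print('tip',t1,plane(S,(335.6,257.2),.062))
h=plane(T,(229,232.2),.07);print('len',np.linalg.norm((t1-h)[:2]),'ang',np.degrees(np.arctan2(*(t1-h)[1::-1])))
# plate long edge left: (238? use screws) 
a=plane(T,(275.5,130.7),.008)
for p in((210.2,248),(250,255.4),(276.5,131)): print('screw',plane(T,p,.008))
A=plane(T,(392.9,231.8),.027);B=plane(T,(449.6,231.8),.027);M=plane(T,(365.5,231.3),.031)
print('bar',A,B,M,np.linalg.norm(A-B),np.linalg.norm(M-A),'ang',np.degrees(np.arctan2(*(A-B)[1::-1])))
# scene bar: shaft top face ends
A2=plane(S,(180+(670-400)/5-.4,200+(463+20-300+0)/5-.4-1.5),.027);B2=plane(S,(180+78/5-.4,200+88/5-.4),.027)
print('bar scene',A2,B2)
for p in((375,186),(339,240),(449,312),(484,255)): print('mat',plane(T,p,.005))
for n,p in(('tamper',(148,245)),('cup',(135,310))): print(n,plane(T,p,0))
```

```text
tri hub [0.5655 0.153  0.0744]
tri tip [0.5243 0.0779 0.0646]
hub 0.06 [0.5681 0.1554 0.06  ] [0.5563 0.1497 0.06  ]
hub 0.067 [0.5669 0.1541 0.067 ] [0.5607 0.1515 0.067 ]
hub 0.07 [0.5664 0.1536 0.07  ] [0.5626 0.1522 0.07  ]
tip [0.5241 0.0779 0.062 ] [0.5227 0.0769 0.062 ]
len 0.08662123830711897 ang -119.19483996047896
screw [0.54   0.2049 0.008 ]
screw [0.5257 0.1151 0.008 ]
screw [0.8205 0.0673 0.008 ]
bar [ 0.5851 -0.2029  0.027 ] [ 0.5887 -0.3302  0.027 ] [ 0.5838 -0.1411  0.031 ] 0.12736695942500023 0.06190326308843317 ang 91.6308928257059
bar scene [ 0.5806 -0.2022  0.027 ] [ 0.5874 -0.3279  0.027 ]
mat [ 0.6957 -0.1651  0.005 ]
mat [ 0.5668 -0.0841  0.005 ]
mat [ 0.4113 -0.3323  0.005 ]
mat [ 0.5415 -0.4145  0.005 ]
tamper [0.5441 0.3467 0.    ]
cup [0.3984 0.3635 0.    ]
```

```bash
cat > plan.py <<'E'
# plan([(x,y,z,yaw_deg,claw,ncalls),...]) prints servo calls, chained from the measured pose, rounded
import numpy as np
from station import r
def plan(ts,start=None):
    s=r.sense(); p=np.array(s['tcp_pos']); yaw=np.degrees(np.arctan2(s['ee_rot'][1,0],s['ee_rot'][0,0]))
    print('at',p.round(4),'yaw',round(yaw,2),'tilt',s['ee_rot'][:2,2].round(4),'F',s['wrist_force'].round(1),'M',s['moment'].round(2),'t',s['time_s'])
    for x,y,z,yt,claw,n in ts:
        for k in range(n):
            f=1/(n-k); d=(np.array([x,y,z])-p)*f; dy=((yt-yaw+180)%360-180)*f
            c,sn=np.cos(np.radians(yaw)),np.sin(np.radians(yaw))
            R=np.array([[c,sn,0],[sn,-c,0],[0,0,-1.]])
            e=(R.T@d)*1000; az=-np.radians(dy)
            rows=[[claw,*(e*i/5).round(1),0,0,round(az*i/5,3)] for i in range(1,6)]
            rows=[[float(v) for v in q] for q in rows]; print([rows])
            last=rows[-1]; p=p+R@np.array(last[1:4])/1000; yaw-=np.degrees(last[6])
    print('end',p.round(4),round(yaw,2))
E
python3 -c "
from plan import *
plan([(.585,-.2425,.15,-88.4,0,5)])"
```

```text
at [0.2175 0.5854 0.2326] yaw -20.4 tilt [-0.0006 -0.0018] F [-0.1 -0.2  0.6] M [ 0.03 -0.03 -0.  ] t 0.1
[[[0.0, 25.3, 25.9, 3.3, 0.0, 0.0, 0.047], [0.0, 50.6, 51.8, 6.6, 0.0, 0.0, 0.095], [0.0, 76.0, 77.7, 9.9, 0.0, 0.0, 0.142], [0.0, 101.3, 103.7, 13.2, 0.0, 0.0, 0.19], [0.0, 126.6, 129.6, 16.5, 0.0, 0.0, 0.237]]]
[[[0.0, 30.7, 19.2, 3.3, 0.0, 0.0, 0.047], [0.0, 61.4, 38.5, 6.6, 0.0, 0.0, 0.095], [0.0, 92.1, 57.7, 9.9, 0.0, 0.0, 0.142], [0.0, 122.8, 77.0, 13.2, 0.0, 0.0, 0.19], [0.0, 153.5, 96.2, 16.5, 0.0, 0.0, 0.237]]]
[[[0.0, 34.4, 11.5, 3.3, 0.0, 0.0, 0.048], [0.0, 68.7, 23.0, 6.6, 0.0, 0.0, 0.095], [0.0, 103.1, 34.5, 9.9, 0.0, 0.0, 0.143], [0.0, 137.4, 46.0, 13.2, 0.0, 0.0, 0.19], [0.0, 171.8, 57.5, 16.5, 0.0, 0.0, 0.238]]]
[[[0.0, 36.1, 3.1, 3.3, 0.0, 0.0, 0.047], [0.0, 72.2, 6.2, 6.6, 0.0, 0.0, 0.095], [0.0, 108.3, 9.2, 9.9, 0.0, 0.0, 0.142], [0.0, 144.4, 12.3, 13.2, 0.0, 0.0, 0.19], [0.0, 180.5, 15.4, 16.5, 0.0, 0.0, 0.237]]]
[[[0.0, 35.8, -5.5, 3.3, 0.0, 0.0, 0.048], [0.0, 71.6, -11.0, 6.6, 0.0, 0.0, 0.095], [0.0, 107.4, -16.4, 10.0, 0.0, 0.0, 0.143], [0.0, 143.2, -21.9, 13.3, 0.0, 0.0, 0.19], [0.0, 179.1, -27.4, 16.6, 0.0, 0.0, 0.238]]]
end [ 0.585  -0.2425  0.15  ] -88.41
```

Call:
{"api": "servo_tool", "payload": {
  "commands": [
    [[0,25,26,3,0,0,0.05],[0,51,52,7,0,0,0.095],[0,76,78,10,0,0,0.14],[0,101,104,13,0,0,0.19],[0,127,130,16,0,0,0.237]]
  ]
}}

```text
time_s: 0.6
tcp_pos: [0.2916, 0.4181, 0.217]
ee_rot: [[0.828, -0.56, -0.0], [-0.56, -0.828, -0.001], [0.0, 0.001, -1.0]]
wrist_force: [0.7, -0.2, 1.3]
gripper_width: 1.001
gripper_force: 0.0
```

Call:
{"api": "servo_tool", "payload": {
  "commands": [
    [[0,31,19,3,0,0,0.05],[0,61,38,7,0,0,0.095],[0,92,58,10,0,0,0.14],[0,123,77,13,0,0,0.19],[0,153,96,16,0,0,0.237]]
  ]
}}

```text
time_s: 1.1
tcp_pos: [0.3648, 0.253, 0.2013]
ee_rot: [[0.674, -0.739, -0.0], [-0.739, -0.674, -0.0], [-0.0, 0.0, -1.0]]
wrist_force: [1.0, 0.2, -0.1]
gripper_width: 1.001
gripper_force: 0.0
```

Call:
{"api": "servo_tool", "payload": {
  "commands": [
    [[0,34,11,3,0,0,0.05],[0,69,23,7,0,0,0.095],[0,103,34,10,0,0,0.14],[0,137,46,13,0,0,0.19],[0,172,57,16,0,0,0.238]]
  ]
}}

```text
time_s: 1.6
tcp_pos: [0.4387, 0.0877, 0.1853]
ee_rot: [[0.48, -0.877, -0.0], [-0.877, -0.48, -0.0], [-0.0, 0.0, -1.0]]
wrist_force: [0.5, 0.4, 0.4]
gripper_width: 1.002
gripper_force: 0.0
```

Call:
{"api": "servo_tool", "payload": {
  "commands": [
    [[0,36,3,3,0,0,0.05],[0,72,6,7,0,0,0.095],[0,108,9,10,0,0,0.14],[0,144,12,13,0,0,0.19],[0,181,15,16,0,0,0.237]]
  ]
}}

```text
time_s: 2.1
tcp_pos: [0.513, -0.078, 0.1691]
ee_rot: [[0.261, -0.965, -0.001], [-0.965, -0.261, 0.0], [-0.0, 0.001, -1.0]]
wrist_force: [1.1, 0.9, -0.1]
gripper_width: 1.0
gripper_force: 0.0
```

Call:
{"api": "servo_tool", "payload": {
  "commands": [
    [[0,36,-5,3,0,0,0.05],[0,72,-11,7,0,0,0.095],[0,107,-16,10,0,0,0.14],[0,143,-22,13,0,0,0.19],[0,179,-27,16,0,0,0.238]]
  ]
}}

```text
time_s: 2.6
tcp_pos: [0.5862, -0.2435, 0.1528]
ee_rot: [[0.026, -1.0, -0.001], [-1.0, -0.026, 0.0], [-0.0, 0.001, -1.0]]
wrist_force: [0.3, 0.7, -0.0]
gripper_width: 0.998
gripper_force: 0.0
```

```bash
python3 -c "
from cap import *
c=cap('wrist','w1')
from plan import *
np.set_printoptions(precision=4,suppress=True)
plan([(.585,-.2425,.15,-88.4,0,1)])
s=r.sense(); print(s['ee_rot'].T@c['R'].T, s['ee_rot'].T@(-c['R'].T@c['t']-s['tcp_pos']))
"
```

```text
at [ 0.5878 -0.2478  0.1518] yaw -88.77 tilt [-0.0002 -0.0018] F [ 4.9 -2.4  1.4] M [-0.31 -0.62  0.05] t 2.65
[[[0.0, -1.1, 0.5, 0.4, 0.0, 0.0, -0.001], [0.0, -2.2, 1.1, 0.7, 0.0, 0.0, -0.003], [0.0, -3.2, 1.6, 1.1, 0.0, 0.0, -0.004], [0.0, -4.3, 2.1, 1.5, 0.0, 0.0, -0.005], [0.0, -5.4, 2.7, 1.8, 0.0, 0.0, -0.006]]]
end [ 0.585  -0.2425  0.15  ] -88.42
[[ 0.0048 -0.9593 -0.2823]
 [ 1.      0.0043  0.0022]
 [-0.0009 -0.2823  0.9593]] [ 0.0723  0.001  -0.1515]
```

View pics/w1.png

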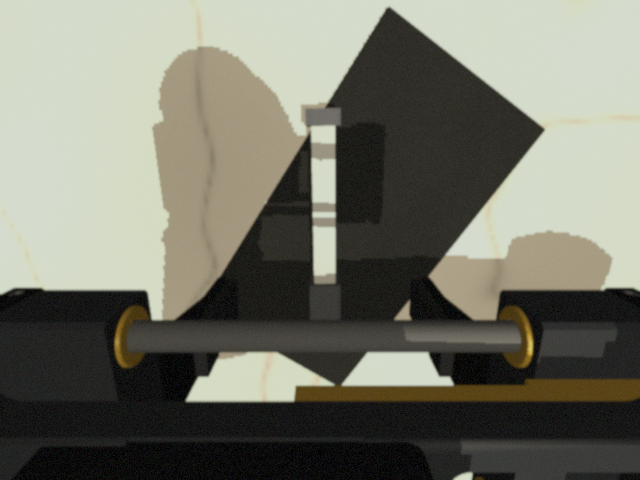

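The wrist view shows the bar's light shaft from (324,125) at the end block to (323,284) at the tube edge. The tube itself starts at (325,285), below the gripper.

```bash
python3 -c "
from geo import *
from plan import *
W=load('w1')
a=plane(W,(323.8,284.5),.027);b=plane(W,(323.8,124.5),.027)
print(a,b,np.linalg.norm(a-b),np.degrees(np.arctan2(*(a-b)[1::-1])), a+(b-a)*40/128)
o=a+(b-a)*40/128
plan([(o[0],o[1],.08,-88.4,0,1),(o[0],o[1],.019,-88.4,0,1)])
"
```

```text
[ 0.58457468 -0.2003364   0.027     ] [ 0.5880178  -0.32972045  0.027     ] 0.12942984888752065 91.52437259902962 [ 0.58565066 -0.24076892  0.027     ]
at [ 0.5878 -0.2478  0.1518] yaw -88.77 tilt [-0.0002 -0.0018] F [ 4.9 -2.4  1.4] M [-0.31 -0.62  0.05] t 2.65
[[[0.0, -1.4, 0.4, 14.4, 0.0, 0.0, -0.001], [0.0, -2.8, 0.8, 28.7, 0.0, 0.0, -0.003], [0.0, -4.3, 1.2, 43.1, 0.0, 0.0, -0.004], [0.0, -5.7, 1.6, 57.5, 0.0, 0.0, -0.005], [0.0, -7.1, 2.0, 71.8, 0.0, 0.0, -0.006]]]
[[[0.0, -0.0, -0.0, 12.2, 0.0, 0.0, -0.0], [0.0, -0.0, -0.0, 24.4, 0.0, 0.0, -0.0], [0.0, -0.0, -0.0, 36.6, 0.0, 0.0, -0.0], [0.0, -0.0, -0.0, 48.8, 0.0, 0.0, -0.0], [0.0, -0.0, -0.0, 61.0, 0.0, 0.0, -0.0]]]
end [ 0.5856 -0.2408  0.019 ] -88.42
```

Call:
{"api": "servo_tool", "payload": {
  "commands": [
    [[0,-1,0,20,0,0,0],[0,-2,0,45,0,0,0],[0,-2,0,70,0,0,0],[0,-2,0,90,0,0,0],[0,-2,0,100,0,0,0]]
  ]
}}

```text
time_s: 3.15
tcp_pos: [0.5843, -0.2396, 0.051]
ee_rot: [[0.028, -1.0, -0.004], [-1.0, -0.028, 0.001], [-0.001, 0.004, -1.0]]
wrist_force: [-0.4, 0.1, 1.1]
gripper_width: 0.996
gripper_force: 0.0
```

Call:
{"api": "servo_tool", "payload": {
  "commands": [
    [[0,0,0,0,0,0,0],[0,0,0,0,0,0,0],[0,0,0,0,0,0,0],[0,0,0,0,0,0,0],[0,0,0,0,0,0,0]]
  ]
}}

```text
time_s: 3.65
tcp_pos: [0.5863, -0.2402, 0.0544]
ee_rot: [[0.028, -1.0, 0.002], [-1.0, -0.028, -0.0], [0.0, -0.002, -1.0]]
wrist_force: [0.6, 0.0, -0.4]
gripper_width: 0.997
gripper_force: 0.0
```

```bash
python3 -c "
from plan import *
plan([(.5856,-.2408,.019,-88.47,0,1)])"
```

```text
at [ 0.5863 -0.2402  0.0544] yaw -88.39 tilt [ 0.0016 -0.0002] F [ 0.6  0.  -0.4] M [ 0.1  -0.03 -0.03] t 3.65
[[[0.0, 0.1, 0.2, 7.1, 0.0, 0.0, 0.0], [0.0, 0.2, 0.3, 14.2, 0.0, 0.0, 0.001], [0.0, 0.3, 0.5, 21.3, 0.0, 0.0, 0.001], [0.0, 0.5, 0.6, 28.4, 0.0, 0.0, 0.001], [0.0, 0.6, 0.8, 35.4, 0.0, 0.0, 0.001]]]
end [ 0.5856 -0.2408  0.019 ] -88.45
```

Call:
{"api": "servo_tool", "payload": {
  "commands": [
    [[0,0,0,8,0,0,0],[0,0,1,17,0,0,0],[0,0,1,25,0,0,0],[0,0,1,31,0,0,0],[0,0,1,34,0,0,0]]
  ]
}}

```text
time_s: 4.15
tcp_pos: [0.5843, -0.2401, 0.0182]
ee_rot: [[0.028, -1.0, -0.002], [-1.0, -0.028, 0.0], [-0.0, 0.002, -1.0]]
wrist_force: [-0.1, -0.1, -0.0]
gripper_width: 1.0
gripper_force: 0.0
```

Call:
{"api": "servo_tool", "payload": {
  "commands": [
    [[0,0,0,0,0,0,0],[1,0,0,0,0,0,0],[1,0,0,0,0,0,0],[1,0,0,0,0,0,0],[1,0,0,0,0,0,0]]
  ]
}}

```text
time_s: 4.65
tcp_pos: [0.5851, -0.2402, 0.0199]
ee_rot: [[0.028, -1.0, 0.001], [-1.0, -0.028, -0.0], [0.0, -0.001, -1.0]]
wrist_force: [0.2, -0.4, -0.5]
gripper_width: 0.723
gripper_force: 0.0
```

Call:
{"api": "servo_tool", "payload": {
  "commands": [
    [[1,0,0,0,0,0,0],[1,0,0,0,0,0,0],[1,0,0,0,0,0,0],[1,0,0,0,0,0,0],[1,0,0,0,0,0,0]]
  ]
}}

```text
time_s: 5.15
tcp_pos: [0.5849, -0.2402, 0.0195]
ee_rot: [[0.028, -1.0, -0.0], [-1.0, -0.028, -0.0], [-0.0, 0.0, -1.0]]
wrist_force: [-0.0, -0.1, -0.5]
gripper_width: 0.266
gripper_force: 0.0
```

Call:
{"api": "servo_tool", "payload": {
  "commands": [
    [[1,0,0,0,0,0,0],[1,0,0,0,0,0,0],[1,0,0,0,0,0,0],[1,0,0,0,0,0,0],[1,0,0,0,0,0,0]]
  ]
}}

```text
time_s: 5.65
tcp_pos: [0.5852, -0.2402, 0.0196]
ee_rot: [[0.028, -1.0, 0.001], [-1.0, -0.028, -0.0], [0.0, -0.001, -1.0]]
wrist_force: [0.2, -0.1, -0.6]
gripper_width: 0.206
gripper_force: 30.0
```

Call:
{"api": "servo_tool", "payload": {
  "commands": [
    [[1,0,0,0,0,0,0],[1,0,0,-5,0,0,0],[1,0,0,-20,0,0,0],[1,0,0,-35,0,0,0],[1,0,0,-42,0,0,0]]
  ]
}}

```text
time_s: 6.15
tcp_pos: [0.5847, -0.2402, 0.0624]
ee_rot: [[0.028, -1.0, 0.0], [-1.0, -0.028, 0.0], [-0.0, -0.0, -1.0]]
wrist_force: [0.1, 0.8, -3.3]
gripper_width: 0.206
gripper_force: 30.0
```

Call:
{"api": "servo_tool", "payload": {
  "commands": [
    [[1,0,0,0,0,0,0],[1,0,0,0,0,0,0],[1,0,0,0,0,0,0],[1,0,0,0,0,0,0],[1,0,0,0,0,0,0]]
  ]
}}

```text
time_s: 6.65
tcp_pos: [0.5846, -0.2401, 0.0609]
ee_rot: [[0.028, -1.0, -0.001], [-1.0, -0.028, 0.0], [-0.0, 0.001, -1.0]]
wrist_force: [0.1, 0.4, -2.8]
gripper_width: 0.207
gripper_force: 30.0
```

```bash
python3 -c "
from plan import *
import numpy as np
h=np.array([.5664,.1536]);u=np.array([np.cos(np.radians(-119.2)),np.sin(np.radians(-119.2))])
print('home',h+.14*u,'pre',h+.21*u)
p=h+.215*u
plan([(p[0],p[1],.0615,-119.2,1,3)])"
```

```text
home [0.49809965 0.03139091] pre [ 0.46394947 -0.02971364]
at [ 0.5846 -0.2401  0.0609] yaw -88.4 tilt [-0.0012  0.0002] F [ 0.1  0.4 -2.8] M [ 0.08 -0.09  0.05] t 6.65
[[[1.0, -14.0, 7.8, -0.0, 0.0, 0.0, 0.036], [1.0, -27.9, 15.6, -0.1, 0.0, 0.0, 0.072], [1.0, -41.9, 23.5, -0.1, 0.0, 0.0, 0.108], [1.0, -55.8, 31.3, -0.2, 0.0, 0.0, 0.143], [1.0, -69.8, 39.1, -0.2, 0.0, 0.0, 0.179]]]
[[[1.0, -12.3, 10.2, -0.0, 0.0, 0.0, 0.036], [1.0, -24.7, 20.4, -0.1, 0.0, 0.0, 0.072], [1.0, -37.0, 30.5, -0.1, 0.0, 0.0, 0.108], [1.0, -49.4, 40.7, -0.2, 0.0, 0.0, 0.143], [1.0, -61.7, 50.9, -0.2, 0.0, 0.0, 0.179]]]
[[[1.0, -10.3, 12.2, -0.0, 0.0, 0.0, 0.036], [1.0, -20.7, 24.4, -0.1, 0.0, 0.0, 0.072], [1.0, -31.0, 36.6, -0.1, 0.0, 0.0, 0.108], [1.0, -41.4, 48.8, -0.2, 0.0, 0.0, 0.144], [1.0, -51.7, 61.0, -0.2, 0.0, 0.0, 0.18]]]
end [ 0.4615 -0.0341  0.0615] -119.22
```

Call:
{"api": "servo_tool", "payload": {
  "commands": [
    [[1,-14,8,0,0,0,0.036],[1,-28,16,0,0,0,0.072],[1,-42,24,0,0,0,0.108],[1,-56,31,0,0,0,0.144],[1,-70,39,0,0,0,0.18]]
  ]
}}

```text
time_s: 7.15
tcp_pos: [0.5437, -0.1708, 0.0615]
ee_rot: [[-0.153, -0.988, 0.0], [-0.988, 0.153, -0.0], [0.0, -0.0, -1.0]]
wrist_force: [-0.3, 0.2, -2.9]
gripper_width: 0.202
gripper_force: 30.0
```

Call:
{"api": "servo_tool", "payload": {
  "commands": [
    [[1,-12,10,0,0,0,0.036],[1,-25,20,0,0,0,0.072],[1,-37,31,0,0,0,0.108],[1,-50,41,0,0,0,0.144],[1,-62,51,0,0,0,0.18]]
  ]
}}

```text
time_s: 7.65
tcp_pos: [0.5027, -0.1017, 0.0616]
ee_rot: [[-0.327, -0.945, 0.0], [-0.945, 0.327, -0.0], [-0.0, -0.0, -1.0]]
wrist_force: [0.4, 0.3, -2.9]
gripper_width: 0.204
gripper_force: 30.0
```

Call:
{"api": "servo_tool", "payload": {
  "commands": [
    [[1,-14,16,0,0,0,0.05],[1,-28,34,0,0,0,0.1],[1,-42,50,0,0,0,0.15],[1,-52,61,0,0,0,0.177],[1,-52,61,0,0,0,0.177]]
  ]
}}

```text
time_s: 8.15
tcp_pos: [0.4615, -0.0322, 0.0618]
ee_rot: [[-0.485, -0.874, -0.0], [-0.874, 0.485, 0.0], [-0.0, 0.0, -1.0]]
wrist_force: [0.3, 0.7, -3.5]
gripper_width: 0.21
gripper_force: 30.0
```

Call:
{"api": "servo_tool", "payload": {
  "commands": [
    [[1,0,0,0,0,0,0],[1,0,0,0,0,0,0],[1,0,0,0,0,0,0],[1,0,0,0,0,0,0],[1,0,0,0,0,0,0]]
  ]
}}

```text
time_s: 8.65
tcp_pos: [0.4623, -0.0336, 0.0615]
ee_rot: [[-0.488, -0.873, -0.0], [-0.873, 0.488, -0.0], [0.0, 0.0, -1.0]]
wrist_force: [-0.0, 0.2, -4.0]
gripper_width: 0.202
gripper_force: 30.0
```

```bash
python3 -c "
from cap import *
import numpy as np
t=cap('top','top1')['pixels'][:,:,::-1];s=cap('scene','scene1')['pixels'][:,:,::-1]
f=lambda im,x,y:cv2.resize(im[y:y+75,x:x+100],None,fx=4,fy=4,interpolation=cv2.INTER_CUBIC)
cv2.imwrite('pics/crop1.png',np.hstack([f(t,215,225),f(s,280,200)]))
from plan import *
plan([])
"
```

```text
at [ 0.4623 -0.0334  0.0615] yaw -119.18 tilt [-0.0001 -0.0001] F [-0.4  0.7 -3.1] M [ 0.09 -0.05  0.03] t 8.75
end [ 0.4623 -0.0334  0.0615] -119.18
```

View pics/crop1.png

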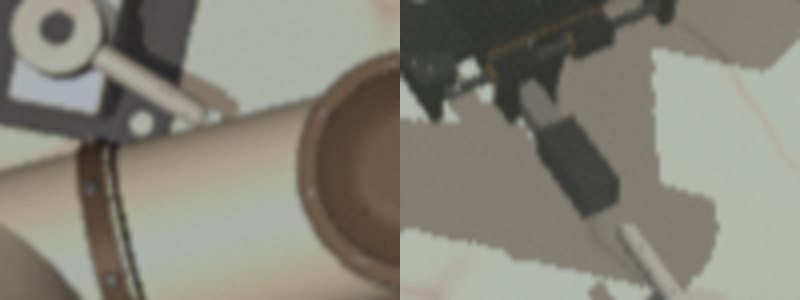

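The top view is blocked by the arm. The scene view shows the tube mouth near (330,250) and the lever end near (336,257), roughly in line, so I'll measure their centrelines across the predicted axis.

```bash
cat > strip.py <<'E'
import sys,cv2
from geo import *
def strip(tag,h=(.5664,.1536),ang=-119.2,view=None):
    S=load(tag);g=cv2.cvtColor(S['pixels'],cv2.COLOR_RGB2GRAY).astype(np.float32)
    a=np.radians(ang);u=np.array([np.cos(a),np.sin(a),0]);n=np.array([-u[1],u[0],0])
    H=np.array([*h,.06]); ds=np.arange(20,190,1)/1000.; offs=np.arange(-16,16.01,.25)
    mx=[];my=[];sc=[]
    for d in ds:
        p=proj(S,H+d*u);q=proj(S,H+(d+.001)*u);m=proj(S,H+d*u+.001*n)
        t=(q-p)/np.linalg.norm(q-p);nn=np.array([-t[1],t[0]])
        sc.append((m-p)@nn)      # px per mm of lateral shift (along +n)
        mx.append(p[0]+offs*nn[0]);my.append(p[1]+offs*nn[1])
    im=cv2.remap(g,np.float32(mx),np.float32(my),cv2.INTER_CUBIC)
    return ds,offs,im,np.array(sc)
E
python3 - <<'E'
from strip import *
ds,offs,im,sc=strip('scene1')
cv2.imwrite('pics/strip1.png',cv2.resize(im.T,None,fx=4,fy=4,interpolation=cv2.INTER_LINEAR).clip(0,255))
for k in range(20,150,10): print(int(ds[k]*1000),round(sc[k],2),im[k,::4].astype(int))
E
```

```text
40 -0.37 [129 123 123 120 125 146 155 148 143 135 126 119 110 102  93 114 144 159
 165 155 132 125 124 125 124 123 122 123 124 125 127 157 176]
50 -0.37 [154 126 125 125 129 158 181 179 180 180 181 169 139 132 103 113 144 158
 165 157 132 125 124 125 123 124 125 124 124 125 125 124 125]
60 -0.37 [137 126 125 125 142 176 182 180 175 162 135 120 117 113 105 112 140 157
 165 156 131 123 125 127 126 125 125 125 124 125 124 124 126]
70 -0.37 [174 162 156 152 151 158 135 134 124 124 122 115 114 117 108 110 139 150
 159 156 132 125 125 124 125 124 125 124 124 126 126 126 125]
80 -0.37 [181 177 172 155 132 126 126 126 124 122 118 116 121 122 108 107 134 155
 163 153 128 124 124 124 124 125 125 123 124 124 125 125 126]
90 -0.37 [150 132 125 126 125 125 125 123 122 118 116 118 123 125 116 108 121 146
 154 141 126 122 124 126 125 125 124 124 125 125 125 125 128]
100 -0.37 [125 126 126 127 126 124 123 123 120 115 113 116 120 122 124 126 125 123
 124 124 124 124 124 124 124 125 125 125 125 126 124 140 171]
110 -0.36 [125 126 126 126 126 125 124 123 124 122 113 108 105 102 100  95  91  83
  80  79
[... 196 characters left out ...]
5]
130 -0.36 [125 125 124 125 126 126 126 125 126 122  97  64  60  62  64  67  65  65
  66  68  67  66  66  91 122 123 123 123 124 124 125 125 124]
140 -0.36 [125 125 124 124 125 124 126 124 124 120  90  63  59  59  63  67  66  68
  66  66  67  67  68  90 119 123 124 122 124 123 124 124 124]
150 -0.36 [125 124 124 125 123 124 125 125 125 118  86  60  58  60  64  65  66  66
  67  66  66  66  64  90 119 124 123 124 124 123 125 124 124]
160 -0.36 [125 124 123 125 125 125 125 124 125 121  90  63  58  60  61  66  65  62
  65  66  66  65  68  98 121 123 122 124 123 123 124 125 123][ WARN:0@0.035] global loadsave.cpp:1063 imwrite_ Unsupported depth image for selected encoder is fallbacked to CV_8U.
```

View pics/strip1.png

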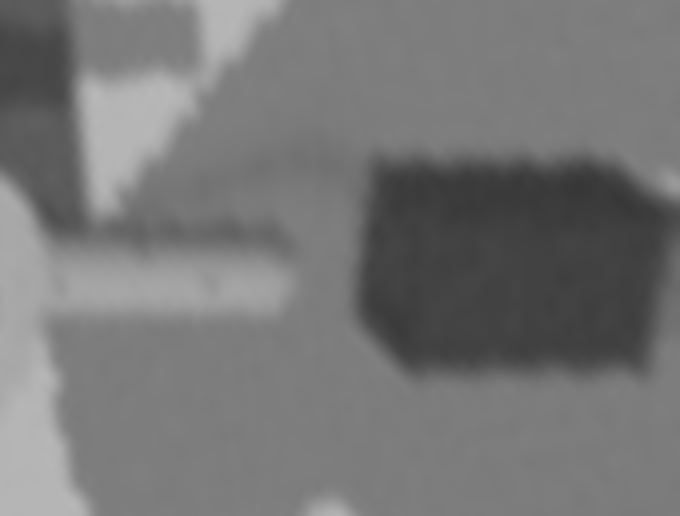

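Tube and lever centrelines agree within about 0.1 px (about 0.3 mm), and the gap to the lever end is about 24 mm. I'll advance along tool -x.

Call:
{"api": "servo_tool", "payload": {
  "commands": [
    [[1,-4,0,0,0,0,0],[1,-8,0,0,0,0,0],[1,-12,0,0,0,0,0],[1,-16,0,0,0,0,0],[1,-18,0,0,0,0,0]]
  ]
}}

```text
time_s: 9.25
tcp_pos: [0.4714, -0.017, 0.0616]
ee_rot: [[-0.487, -0.874, 0.0], [-0.874, 0.487, 0.0], [-0.0, -0.0, -1.0]]
wrist_force: [0.6, -0.1, -2.9]
gripper_width: 0.207
gripper_force: 30.0
```

Call:
{"api": "servo_tool", "payload": {
  "commands": [
    [[1,-2,0,0,0,0,0],[1,-4,0,0,0,0,0],[1,-6,0,0,0,0,0],[1,-8,0,0,0,0,0],[1,-10,0,0,0,0,0]]
  ]
}}

```text
time_s: 9.75
tcp_pos: [0.4759, -0.0087, 0.0616]
ee_rot: [[-0.487, -0.873, -0.0], [-0.873, 0.487, 0.0], [-0.0, 0.0, -1.0]]
wrist_force: [-0.2, -0.1, -3.0]
gripper_width: 0.206
gripper_force: 30.0
```

```bash
python3 -c "
from plan import *
plan([])
s=r.sense();print((s['ee_rot'].T@s['wrist_force']).round(2),(s['ee_rot'].T@s['moment']).round(3))"
```

```text
at [ 0.4759 -0.0087  0.0616] yaw -119.17 tilt [-0.  0.] F [-0.2 -0.1 -3. ] M [ 0.07 -0.12  0.01] t 9.75
end [ 0.4759 -0.0087  0.0616] -119.17
[0.2  0.1  3.05] [ 0.073 -0.121 -0.012]
```

Call:
{"api": "servo_tool", "payload": {
  "commands": [
    [[1,-2,0,0,0,0,0],[1,-4,0,0,0,0,0],[1,-6,0,0,0,0,0],[1,-8,0,0,0,0,0],[1,-10,0,0,0,0,0]]
  ]
}}

```text
time_s: 10.25
tcp_pos: [0.4808, 0.0001, 0.0616]
ee_rot: [[-0.487, -0.873, -0.0], [-0.873, 0.487, 0.0], [0.0, 0.0, -1.0]]
wrist_force: [0.1, -1.0, -3.6]
gripper_width: 0.204
gripper_force: 30.0
```

```bash
cat > st.py <<'E'
from plan import *
plan([])
s=r.sense();print('tool F',(s['ee_rot'].T@s['wrist_force']).round(2),'M',(s['ee_rot'].T@s['moment']).round(3))
h=np.array([.5664,.1536]);d=s['tcp_pos'][:2]-h;print('dist mm',np.hypot(*d)*1000,'ang',np.degrees(np.arctan2(d[1],d[0])))
E
python3 st.py; python3 -c "
from cap import *; cap('scene','scene2')
from strip import *
ds,offs,im,sc=strip('scene2')
for k in (30,40,50,90,100,110,120): print(int(ds[k]*1000),im[k,::4].astype(int))"
```

```text
at [4.808e-01 1.000e-04 6.160e-02] yaw -119.16 tilt [-0.  0.] F [ 0.1 -1.  -3.6] M [ 0.04 -0.11 -0.02] t 10.25
end [4.808e-01 1.000e-04 6.160e-02] -119.16
tool F [ 0.78 -0.58  3.58] M [ 0.074 -0.086  0.017]
dist mm 175.7804550849293 ang -119.13813604625363
50 [155 127 125 125 125 124 124 125 125 124 123 123 119 114 101 113 142 158
 164 156 129 123 124 124 123 123 123 123 123 123 124 124 123]
60 [133 125 125 124 125 125 125 124 125 125 123 120 116 112 103 111 141 154
 164 155 130 123 124 123 123 123 124 123 123 123 124 124 124]
70 [123 125 125 125 124 124 125 123 123 123 122 113 112 115 105 110 137 149
 158 154 124 122 124 124 123 123 123 124 125 124 124 124 126]
110 [123 124 124 124 124 124 124 123 123 116  85  60  56  57  59  65  65  64
  66  64  66  63  66  84 114 122 123 123 123 123 123 123 123]
120 [124 125 124 123 124 125 125 125 123 119  93  58  54  55  63  65  64  65
  66  66  65  65  64  83 114 123 122 122 122 121 123 124 122]
130 [125 123 124 125 126 125 124 124 124 121  96  63  56  57  62  62  61  64
  63  63  63  64  65  89 120 122 123 122 121 123 123 124 124]
140 [124 124 124 123 125 125 124 123 125 124 124 112  75  54  60  65  65  65
  61  60  64  64  70  91 117 122 123 121 123 122 122 122 123]
```

Call:
{"api": "servo_tool", "payload": {
  "commands": [
    [[1,-2,0,0,0,0,0],[1,-4,0,0,0,0,0],[1,-6,0,0,0,0,0],[1,-8,0,0,0,0,0],[1,-10,0,0,0,0,0]]
  ]
}}

```text
time_s: 10.8
tcp_pos: [0.4857, 0.0088, 0.0616]
ee_rot: [[-0.487, -0.873, 0.0], [-0.873, 0.487, 0.0], [-0.0, -0.0, -1.0]]
wrist_force: [0.5, -0.2, -4.0]
gripper_width: 0.203
gripper_force: 30.0
```

```bash
python3 st.py
```

```text
at [0.4857 0.0088 0.0616] yaw -119.16 tilt [0. 0.] F [ 0.5 -0.2 -4. ] M [ 0.12 -0.1  -0.01] t 10.8
end [0.4857 0.0088 0.0616] -119.16
tool F [-0.06 -0.5   4.03] M [ 0.028 -0.155  0.006]
dist mm 165.73939709240412 ang -119.13152894303055
```

Call:
{"api": "servo_tool", "payload": {
  "commands": [
    [[1,-2,0,0,0,0,0],[1,-4,0,0,0,0,0],[1,-6,0,0,0,0,0],[1,-8,0,0,0,0,0],[1,-10,0,0,0,0,0]]
  ]
}}

```text
time_s: 11.3
tcp_pos: [0.4906, 0.0175, 0.0615]
ee_rot: [[-0.487, -0.873, -0.0], [-0.873, 0.487, -0.0], [0.0, 0.0, -1.0]]
wrist_force: [-0.0, -0.4, -3.1]
gripper_width: 0.2
gripper_force: 30.0
```

Call:
{"api": "servo_tool", "payload": {
  "commands": [
    [[1,-2,0,0,0,0,0],[1,-4,0,0,0,0,0],[1,-6,0,0,0,0,0],[1,-8,0,0,0,0,0],[1,-9,0,0,0,0,0]]
  ]
}}

```text
time_s: 11.8
tcp_pos: [0.495, 0.0255, 0.0616]
ee_rot: [[-0.487, -0.873, 0.0], [-0.873, 0.487, 0.0], [-0.0, -0.0, -1.0]]
wrist_force: [0.3, -0.4, -2.4]
gripper_width: 0.207
gripper_force: 30.0
```

```bash
python3 st.py
```

```text
at [0.495  0.0255 0.0616] yaw -119.16 tilt [0.0001 0.    ] F [ 0.3 -0.4 -2.4] M [ 0.13 -0.12 -0.01] t 11.8
end [0.495  0.0255 0.0616] -119.16
tool F [ 0.2  -0.45  2.41] M [ 0.044 -0.177  0.011]
dist mm 146.67437487322363 ang -119.116614372218
```

Call:
{"api": "servo_tool", "payload": {
  "commands": [
    [[1,-0.6,0,0,0,0,0],[1,-1.2,0,0,0,0,0],[1,-1.8,0,0,0,0,0],[1,-2.4,0,0,0,0,0],[1,-3,0,0,0,0,0]]
  ]
}}

```text
time_s: 12.3
tcp_pos: [0.4963, 0.0279, 0.0616]
ee_rot: [[-0.487, -0.873, 0.0], [-0.873, 0.487, 0.0], [-0.0, -0.0, -1.0]]
wrist_force: [0.0, -0.2, -3.4]
gripper_width: 0.201
gripper_force: 30.0
```

Call:
{"api": "servo_tool", "payload": {
  "commands": [
    [[1,-0.3,0,0,0,0,0],[1,-0.6,0,0,0,0,0],[1,-0.9,0,0,0,0,0],[1,-1.2,0,0,0,0,0],[1,-1.5,0,0,0,0,0]]
  ]
}}

```text
time_s: 12.8
tcp_pos: [0.4971, 0.0292, 0.0616]
ee_rot: [[-0.487, -0.873, 0.0], [-0.873, 0.487, 0.0], [-0.0, -0.0, -1.0]]
wrist_force: [-0.5, 0.1, -3.4]
gripper_width: 0.206
gripper_force: 30.0
```

```bash
python3 st.py
```

```text
at [0.4971 0.0292 0.0616] yaw -119.16 tilt [0. 0.] F [-0.5  0.1 -3.4] M [ 0.08 -0.09 -0.02] t 12.8
end [0.4971 0.0292 0.0616] -119.16
tool F [0.15 0.53 3.38] M [ 0.036 -0.114  0.015]
dist mm 142.39350742147874 ang -119.12695874775451
```

Call:
{"api": "servo_tool", "payload": {
  "commands": [
    [[1,-0.3,0,0,0,0,0],[1,-0.6,0,0,0,0,0],[1,-0.9,0,0,0,0,0],[1,-1.2,0,0,0,0,0],[1,-1.5,0,0,0,0,0]]
  ]
}}

```text
time_s: 13.3
tcp_pos: [0.4978, 0.0305, 0.0616]
ee_rot: [[-0.487, -0.873, -0.0], [-0.873, 0.487, -0.0], [0.0, 0.0, -1.0]]
wrist_force: [0.9, 0.5, -3.8]
gripper_width: 0.199
gripper_force: 30.0
```

```bash
python3 st.py
```

```text
at [0.4978 0.0305 0.0616] yaw -119.16 tilt [-0. -0.] F [ 0.9  0.5 -3.8] M [ 0.1  -0.05 -0.05] t 13.3
end [0.4978 0.0305 0.0616] -119.16
tool F [-0.89 -0.49  3.76] M [-0.005 -0.106  0.045]
dist mm 140.88479660943025 ang -119.13349987769286
```

Call:
{"api": "servo_tool", "payload": {
  "commands": [
    [[1,-0.3,0,0,0,0,0],[1,-0.6,0,0,0,0,0],[1,-0.9,0,0,0,0,0],[1,-1.2,0,0,0,0,0],[1,-1.2,0,0,0,0,0]]
  ]
}}

```text
time_s: 13.8
tcp_pos: [0.4984, 0.0316, 0.0615]
ee_rot: [[-0.487, -0.873, 0.0], [-0.873, 0.487, -0.0], [-0.0, -0.0, -1.0]]
wrist_force: [-1.3, -0.3, -3.2]
gripper_width: 0.203
gripper_force: 30.0
```

```bash
python3 st.py
```

```text
at [0.4984 0.0316 0.0615] yaw -119.16 tilt [ 0. -0.] F [-1.3 -0.3 -3.2] M [ 0.1  -0.06  0.01] t 13.8
end [0.4984 0.0316 0.0615] -119.16
tool F [0.9  0.94 3.17] M [ 0.005 -0.114 -0.009]
dist mm 139.68322943056077 ang -119.12733231601715
```

Call:
{"api": "servo_tool", "payload": {
  "commands": [
    [[1,-0.3,0,0,0,0,0],[1,-0.6,0,0,0,0,0],[1,-0.8,0,0,0,0,0],[1,-1,0,0,0,0,0],[1,-1,0,0,0,0,0]]
  ]
}}

```text
time_s: 14.3
tcp_pos: [0.4989, 0.0324, 0.0615]
ee_rot: [[-0.487, -0.873, -0.0], [-0.873, 0.487, -0.0], [0.0, 0.0, -1.0]]
wrist_force: [0.5, 0.0, -3.1]
gripper_width: 0.207
gripper_force: 30.0
```

```bash
python3 st.py
```

```text
at [0.4989 0.0324 0.0615] yaw -119.16 tilt [-0. -0.] F [ 0.5  0.  -3.1] M [ 0.1  -0.03  0.01] t 14.3
end [0.4989 0.0324 0.0615] -119.16
tool F [-0.23 -0.39  3.11] M [-0.024 -0.103 -0.01 ]
dist mm 138.69701242823305 ang -119.1322060236843
```

Call:
{"api": "servo_tool", "payload": {
  "commands": [
    [[1,-0.3,0,0,0,0,0],[1,-0.6,0,0,0,0,0],[1,-0.8,0,0,0,0,0],[1,-1,0,0,0,0,0],[1,-1,0,0,0,0,0]]
  ]
}}

```text
time_s: 14.8
tcp_pos: [0.4989, 0.0328, 0.0615]
ee_rot: [[-0.488, -0.873, -0.001], [-0.873, 0.488, -0.001], [0.001, 0.001, -1.0]]
wrist_force: [-2.3, -4.6, -1.9]
gripper_width: 0.205
gripper_force: 30.0
```

```bash
python3 st.py
```

```text
at [0.4989 0.0328 0.0615] yaw -119.18 tilt [-0.0011 -0.0007] F [-2.3 -4.6 -1.9] M [-0.96  0.09 -0.09] t 14.8
end [0.4989 0.0328 0.0615] -119.18
tool F [ 5.14 -0.2   1.93] M [0.389 0.877 0.093]
dist mm 138.40383587772814 ang -119.19521132521618
```

Contact at about 5 N, rising roughly 8 N per mm. I'll add 0.5 mm and hold.

Call:
{"api": "servo_tool", "payload": {
  "commands": [
    [[1,-0.3,0,0,0,0,0],[1,-0.5,0,0,0,0,0],[1,-0.5,0,0,0,0,0],[1,-0.5,0,0,0,0,0],[1,-0.5,0,0,0,0,0]]
  ]
}}

```text
time_s: 15.3
tcp_pos: [0.4989, 0.0329, 0.0615]
ee_rot: [[-0.488, -0.873, -0.002], [-0.873, 0.488, -0.001], [0.002, 0.001, -1.0]]
wrist_force: [-0.4, -5.3, -1.4]
gripper_width: 0.203
gripper_force: 30.0
```

```bash
python3 st.py
```

```text
at [0.4989 0.0329 0.0615] yaw -119.19 tilt [-0.0018 -0.0012] F [-0.4 -5.3 -1.4] M [-1.53  0.13 -0.09] t 15.3
end [0.4989 0.0329 0.0615] -119.19
tool F [ 4.85 -2.26  1.39] M [0.636 1.402 0.09 ]
dist mm 138.32093847355324 ang -119.22315899062221
```

Call:
{"api": "servo_tool", "payload": {
  "commands": [
    [[1,-0.2,0,0,0,0,0],[1,-0.2,0,0,0,0,0],[1,-0.2,0,0,0,0,0],[1,-0.2,0,0,0,0,0],[1,-0.2,0,0,0,0,0]]
  ]
}}

```text
time_s: 15.8
tcp_pos: [0.4989, 0.0329, 0.0614]
ee_rot: [[-0.488, -0.873, -0.002], [-0.873, 0.488, -0.001], [0.002, 0.001, -1.0]]
wrist_force: [-1.5, -6.6, -1.8]
gripper_width: 0.204
gripper_force: 30.0
```

```bash
python3 st.py
```

```text
at [0.4989 0.0329 0.0614] yaw -119.19 tilt [-0.0021 -0.0014] F [-1.5 -6.6 -1.8] M [-1.66  0.11 -0.12] t 15.8
end [0.4989 0.0329 0.0614] -119.19
tool F [ 6.47 -1.85  1.85] M [0.711 1.507 0.121]
dist mm 138.30565729018744 ang -119.23383852265447
```

Call:
{"api": "servo_tool", "payload": {
  "commands": [
    [[1,-0.3,0,0,0,0,0],[1,-0.3,0,0,0,0,0],[1,-0.3,0,0,0,0,0],[1,-0.3,0,0,0,0,0],[1,-0.3,0,0,0,0,0]]
  ]
}}

```text
time_s: 16.3
tcp_pos: [0.4989, 0.0329, 0.0614]
ee_rot: [[-0.488, -0.873, -0.002], [-0.873, 0.488, -0.002], [0.003, 0.001, -1.0]]
wrist_force: [-0.5, -7.6, -1.1]
gripper_width: 0.205
gripper_force: 30.0
```

```bash
python3 st.py
```

```text
at [0.4989 0.0329 0.0614] yaw -119.2 tilt [-0.0024 -0.0017] F [-0.5 -7.6 -1.1] M [-1.96  0.17 -0.11] t 16.3
end [0.4989 0.0329 0.0614] -119.2
tool F [ 6.86 -3.28  1.08] M [0.807 1.791 0.116]
dist mm 138.27910600870968 ang -119.2338308438901
```

Call:
{"api": "servo_tool", "payload": {
  "commands": [
    [[1,-0.2,0,0,0,0,0],[1,-0.2,0,0,0,0,0],[1,-0.2,0,0,0,0,0],[1,-0.2,0,0,0,0,0],[1,-0.2,0,0,0,0,0]]
  ]
}}

```text
time_s: 16.8
tcp_pos: [0.4988, 0.0329, 0.0614]
ee_rot: [[-0.488, -0.873, -0.003], [-0.873, 0.488, -0.002], [0.003, 0.001, -1.0]]
wrist_force: [-1.4, -8.1, -0.7]
gripper_width: 0.207
gripper_force: 30.0
```

```bash
python3 st.py
```

```text
at [0.4988 0.0329 0.0614] yaw -119.21 tilt [-0.0028 -0.002 ] F [-1.4 -8.1 -0.7] M [-2.1   0.16 -0.15] t 16.8
end [0.4988 0.0329 0.0614] -119.21
tool F [ 7.77 -2.77  0.73] M [0.889 1.914 0.159]
dist mm 138.2980906167214 ang -119.2598187503558
```

Home and pressed at about 8 N. I'll back off 3.5 mm to release the axial push, then swing along the arc.

Call:
{"api": "servo_tool", "payload": {
  "commands": [
    [[1,1,0,0,0,0,0],[1,2,0,0,0,0,0],[1,3,0,0,0,0,0],[1,3.5,0,0,0,0,0],[1,3.5,0,0,0,0,0]]
  ]
}}

```text
time_s: 17.3
tcp_pos: [0.4986, 0.0317, 0.0616]
ee_rot: [[-0.487, -0.873, 0.001], [-0.873, 0.487, 0.0], [-0.001, -0.0, -1.0]]
wrist_force: [0.3, -0.4, -3.2]
gripper_width: 0.2
gripper_force: 30.0
```

```bash
python3 st.py
```

```text
at [0.4986 0.0317 0.0616] yaw -119.14 tilt [0.0008 0.0005] F [ 0.3 -0.4 -3.2] M [ 0.04 -0.08  0.03] t 17.3
end [0.4986 0.0317 0.0616] -119.14
tool F [ 0.26 -0.45  3.16] M [ 0.046 -0.071 -0.027]
dist mm 139.47684930776296 ang -119.09100540121253
```

Call:
{"api": "servo_tool", "payload": {
  "commands": [
    [[1,0,-2.8,0,0,0,-0.02],[1,-0.1,-5.7,0,0,0,-0.04],[1,-0.3,-8.5,0,0,0,-0.06],[1,-0.5,-11.3,0,0,0,-0.08],[1,-0.7,-14.2,0,0,0,-0.1]]
  ]
}}

```text
time_s: 17.8
tcp_pos: [0.5105, 0.0256, 0.0613]
ee_rot: [[-0.396, -0.918, -0.001], [-0.918, 0.396, 0.001], [-0.0, 0.001, -1.0]]
wrist_force: [-4.2, 7.2, -1.8]
gripper_width: 0.204
gripper_force: 30.1
```

```bash
python3 st.py
```

```text
at [0.5105 0.0256 0.0613] yaw -113.31 tilt [-0.0012  0.0007] F [-4.2  7.2 -1.8] M [2.31 1.15 0.31] t 17.8
end [0.5105 0.0256 0.0613] -113.31
tool F [-4.94  6.72  1.78] M [-1.968 -1.665 -0.317]
dist mm 139.689233525085 ang -113.57343033569438
```

Call:
{"api": "servo_tool", "payload": {
  "commands": [
    [[1,-0.1,-2.8,0,0,0,-0.02],[1,-0.3,-5.7,0,0,0,-0.04],[1,-0.5,-8.5,0,0,0,-0.06],[1,-0.8,-11.3,0,0,0,-0.08],[1,-1.1,-14.2,0,0,0,-0.1]]
  ]
}}

```text
time_s: 18.3
tcp_pos: [0.5222, 0.0212, 0.0609]
ee_rot: [[-0.302, -0.953, -0.005], [-0.953, 0.302, 0.001], [0.001, 0.005, -1.0]]
wrist_force: [-8.3, 10.5, -0.6]
gripper_width: 0.208
gripper_force: 30.2
```

```bash
python3 st.py
```

```text
at [0.5222 0.0212 0.0609] yaw -107.56 tilt [-0.0052  0.0006] F [-8.3 10.5 -0.6] M [3.19 2.33 0.53] t 18.3
end [0.5222 0.0212 0.0609] -107.56
tool F [-7.52 11.09  0.61] M [-3.188 -2.336 -0.542]
dist mm 139.55759414147434 ang -108.48574773893402
```

Call:
{"api": "servo_tool", "payload": {
  "commands": [
    [[1,-0.2,-2.8,0,0,0,-0.022],[1,-0.5,-5.7,0,0,0,-0.044],[1,-0.8,-8.5,0,0,0,-0.066],[1,-1.1,-11.3,0,0,0,-0.088],[1,-1.5,-14.2,0,0,0,-0.11]]
  ]
}}

```text
time_s: 18.8
tcp_pos: [0.5346, 0.0179, 0.0606]
ee_rot: [[-0.197, -0.98, -0.009], [-0.98, 0.197, 0.0], [0.002, 0.008, -1.0]]
wrist_force: [-9.8, 7.9, 1.2]
gripper_width: 0.201
gripper_force: 30.0
```

```bash
python3 st.py
```

```text
at [0.5346 0.0179 0.0606] yaw -101.33 tilt [-0.0086  0.    ] F [-9.8  7.9  1.2] M [2.74 2.87 0.23] t 18.8
end [0.5346 0.0179 0.0606] -101.33
tool F [-5.83 11.21 -1.08] M [-3.351 -2.118 -0.25 ]
dist mm 139.36074971557383 ang -103.20135552014281
```

Call:
{"api": "servo_tool", "payload": {
  "commands": [
    [[1,-0.2,-2.8,0,0,0,-0.02],[1,-0.4,-5.7,0,0,0,-0.04],[1,-0.7,-8.5,0,0,0,-0.06],[1,-1,-11.3,0,0,0,-0.08],[1,-1.3,-14.2,0,0,0,-0.1]]
  ]
}}

```text
time_s: 19.3
tcp_pos: [0.5472, 0.0157, 0.0602]
ee_rot: [[-0.099, -0.995, -0.012], [-0.995, 0.099, -0.001], [0.002, 0.012, -1.0]]
wrist_force: [-13.6, 6.1, 2.7]
gripper_width: 0.201
gripper_force: 30.0
```

```bash
python3 st.py
```

```text
at [0.5472 0.0157 0.0602] yaw -95.68 tilt [-0.0122 -0.0009] F [-13.6   6.1   2.7] M [2.3  3.5  0.17] t 19.3
end [0.5472 0.0157 0.0602] -95.68
tool F [-4.69 14.19 -2.55] M [-3.711 -1.939 -0.201]
dist mm 139.24271463013235 ang -97.92023762552166
```

Call:
{"api": "servo_tool", "payload": {
  "commands": [
    [[1,-0.2,-2.8,-0.2,0,0,-0.02],[1,-0.4,-5.7,-0.4,0,0,-0.04],[1,-0.6,-8.5,-0.6,0,0,-0.06],[1,-0.8,-11.3,-0.8,0,0,-0.08],[1,-1.1,-14.2,-1,0,0,-0.1]]
  ]
}}

```text
time_s: 19.8
tcp_pos: [0.5601, 0.0146, 0.0605]
ee_rot: [[-0.0, -1.0, -0.016], [-1.0, 0.0, -0.002], [0.002, 0.016, -1.0]]
wrist_force: [-12.2, 3.6, 0.4]
gripper_width: 0.202
gripper_force: 30.0
```

```bash
python3 st.py
```

```text
at [0.5601 0.0146 0.0605] yaw -90.02 tilt [-0.0156 -0.0018] F [-12.2   3.6   0.4] M [ 1.43  3.53 -0.1 ] t 19.8
end [0.5601 0.0146 0.0605] -90.02
tool F [-3.59 12.23 -0.22] M [-3.53  -1.425  0.07 ]
dist mm 139.11023496703208 ang -92.61402688598771
```

Call:
{"api": "servo_tool", "payload": {
  "commands": [
    [[1,0,-2.8,0,0,0,-0.02],[1,-0.1,-5.7,0,0,0,-0.04],[1,-0.3,-8.5,0,0,0,-0.06],[1,-0.5,-11.3,0,0,0,-0.08],[1,-0.8,-14.2,0,0,0,-0.1]]
  ]
}}

```text
time_s: 20.3
tcp_pos: [0.5739, 0.0148, 0.0604]
ee_rot: [[0.099, -0.995, -0.017], [-0.995, -0.099, -0.003], [0.001, 0.017, -1.0]]
wrist_force: [-12.4, 0.6, 1.2]
gripper_width: 0.204
gripper_force: 30.0
```

Call:
{"api": "servo_tool", "payload": {
  "commands": [
    [[1,0,-2.8,0,0,0,-0.02],[1,-0.1,-5.7,0,0,0,-0.04],[1,-0.3,-8.5,0,0,0,-0.06],[1,-0.5,-11.3,0,0,0,-0.08],[1,-0.8,-14.2,0,0,0,-0.1]]
  ]
}}

```text
time_s: 20.8
tcp_pos: [0.5882, 0.0164, 0.0603]
ee_rot: [[0.199, -0.98, -0.017], [-0.98, -0.199, -0.003], [0.0, 0.017, -1.0]]
wrist_force: [-11.0, -1.2, -0.1]
gripper_width: 0.203
gripper_force: 30.0
```

```bash
python3 st.py
```

```text
at [0.5882 0.0164 0.0603] yaw -78.55 tilt [-0.0166 -0.0034] F [-11.   -1.2  -0.1] M [-0.13  3.3   0.03] t 20.8
end [0.5882 0.0164 0.0603] -78.55
tool F [-1.05 10.97  0.29] M [-3.259 -0.531 -0.035]
dist mm 138.87982668767964 ang -80.96235564841696
```

Call:
{"api": "servo_tool", "payload": {
  "commands": [
    [[1,0,-2.8,0,0,0,-0.02],[1,-0.1,-5.7,0,0,0,-0.04],[1,-0.2,-8.5,0,0,0,-0.06],[1,-0.4,-11.3,0,0,0,-0.08],[1,-0.7,-14.2,0,0,0,-0.1]]
  ]
}}

```text
time_s: 21.3
tcp_pos: [0.603, 0.0197, 0.0605]
ee_rot: [[0.297, -0.955, -0.015], [-0.955, -0.297, -0.004], [-0.001, 0.015, -1.0]]
wrist_force: [-9.0, -3.0, -1.8]
gripper_width: 0.203
gripper_force: 30.0
```

Call:
{"api": "servo_tool", "payload": {
  "commands": [
    [[1,0,-2.8,0,0,0,-0.02],[1,-0.1,-5.7,0,0,0,-0.04],[1,-0.2,-8.5,0,0,0,-0.06],[1,-0.4,-11.3,0,0,0,-0.08],[1,-0.7,-14.2,0,0,0,-0.1]]
  ]
}}

```text
time_s: 21.8
tcp_pos: [0.6181, 0.0248, 0.0608]
ee_rot: [[0.392, -0.92, -0.011], [-0.92, -0.392, -0.004], [-0.001, 0.011, -1.0]]
wrist_force: [-5.5, -2.6, -2.3]
gripper_width: 0.208
gripper_force: 30.1
```

```bash
python3 st.py
```

```text
at [0.6181 0.0248 0.0608] yaw -66.94 tilt [-0.0108 -0.0035] F [-5.5 -2.6 -2.3] M [-0.72  1.66  0.37] t 21.8
end [0.6181 0.0248 0.0608] -66.94
tool F [0.28 6.06 2.32] M [-1.81   0.019 -0.366]
dist mm 138.77490957585388 ang -68.10981576060883
```

Call:
{"api": "servo_tool", "payload": {
  "commands": [
    [[1,0,-2.8,0.1,0,0,-0.02],[1,-0.1,-5.7,0.2,0,0,-0.04],[1,-0.2,-8.5,0.3,0,0,-0.06],[1,-0.4,-10,0.4,0,0,-0.07],[1,-0.5,-11,0.5,0,0,-0.08]]
  ]
}}

```text
time_s: 22.3
tcp_pos: [0.6336, 0.0323, 0.0624]
ee_rot: [[0.463, -0.886, 0.003], [-0.886, -0.463, 0.001], [0.001, -0.003, -1.0]]
wrist_force: [1.0, -0.1, -3.5]
gripper_width: 0.206
gripper_force: 30.0
```

```bash
python3 st.py
```

```text
at [0.6336 0.0323 0.0624] yaw -62.39 tilt [0.0027 0.0006] F [ 1.  -0.1 -3.5] M [-0.12 -0.23 -0.01] t 22.3
end [0.6336 0.0323 0.0624] -62.39
tool F [ 0.61 -0.85  3.53] M [0.149 0.21  0.008]
dist mm 138.6650536377587 ang -61.03240606382964
```

Call:
{"api": "servo_tool", "payload": {
  "commands": [
    [[1,0.2,-1,0.1,0,0,-0.01],[1,0.4,-2,0.2,0,0,-0.02],[1,0.6,-3,0.3,0,0,-0.03],[1,0.8,-4,0.4,0,0,-0.04],[1,0.8,-4,0.5,0,0,-0.045]]
  ]
}}

```text
time_s: 22.8
tcp_pos: [0.6362, 0.033, 0.0616]
ee_rot: [[0.503, -0.864, 0.0], [-0.864, -0.503, 0.0], [0.0, -0.0, -1.0]]
wrist_force: [0.4, 0.3, -3.3]
gripper_width: 0.208
gripper_force: 30.0
```

```bash
python3 st.py
```

```text
at [0.6362 0.033  0.0616] yaw -59.82 tilt [0.0001 0.    ] F [ 0.4  0.3 -3.3] M [ 0.14 -0.08  0.01] t 22.8
end [0.6362 0.033  0.0616] -59.82
tool F [-0.09 -0.46  3.26] M [ 0.136 -0.084 -0.011]
dist mm 139.31140057529544 ang -59.948261567087584
```

Call:
{"api": "servo_tool", "payload": {
  "commands": [
    [[1,0,-0.6,0,0,0,-0.005],[1,0,-1.2,0,0,0,-0.01],[1,0,-1.8,0,0,0,-0.015],[1,0,-2.4,0,0,0,-0.02],[1,0,-3,0,0,0,-0.025]]
  ]
}}

```text
time_s: 23.3
tcp_pos: [0.6387, 0.0345, 0.0616]
ee_rot: [[0.524, -0.852, 0.0], [-0.852, -0.524, 0.0], [-0.0, -0.0, -1.0]]
wrist_force: [0.1, 0.6, -3.7]
gripper_width: 0.205
gripper_force: 30.0
```

```bash
python3 st.py
```

```text
at [0.6387 0.0345 0.0616] yaw -58.41 tilt [0. 0.] F [ 0.1  0.6 -3.7] M [ 0.01 -0.07 -0.01] t 23.3
end [0.6387 0.0345 0.0616] -58.41
tool F [-0.46 -0.39  3.68] M [0.063 0.024 0.011]
dist mm 139.3450391606156 ang -58.74818663662564
```

Call:
{"api": "servo_tool", "payload": {
  "commands": [
    [[1,0,-0.4,0,0,0,-0.003],[1,0,-0.8,0,0,0,-0.006],[1,0,-1.2,0,0,0,-0.009],[1,0,-1.6,0,0,0,-0.012],[1,0,-2,0,0,0,-0.015]]
  ]
}}

```text
time_s: 23.8
tcp_pos: [0.6403, 0.0355, 0.0615]
ee_rot: [[0.537, -0.844, -0.0], [-0.844, -0.537, -0.0], [-0.0, 0.0, -1.0]]
wrist_force: [0.7, -0.0, -3.1]
gripper_width: 0.207
gripper_force: 30.0
```

```bash
python3 st.py
```

```text
at [0.6403 0.0355 0.0615] yaw -57.55 tilt [-0.0003 -0.0001] F [ 0.7 -0.  -3.1] M [0.03 0.09 0.07] t 23.8
end [0.6403 0.0355 0.0615] -57.55
tool F [ 0.41 -0.56  3.1 ] M [-0.059 -0.069 -0.074]
dist mm 139.3126333461381 ang -57.986847594538546
```

Call:
{"api": "servo_tool", "payload": {
  "commands": [
    [[1,0,-0.3,0,0,0,-0.002],[1,0,-0.6,0,0,0,-0.004],[1,0,-0.9,0,0,0,-0.006],[1,0,-1.2,0,0,0,-0.008],[1,0,-1.2,0,0,0,-0.008]]
  ]
}}

```text
time_s: 24.3
tcp_pos: [0.6408, 0.0359, 0.0614]
ee_rot: [[0.543, -0.84, -0.001], [-0.84, -0.543, -0.0], [-0.0, 0.001, -1.0]]
wrist_force: [-2.1, -0.3, -2.4]
gripper_width: 0.205
gripper_force: 30.0
```

```bash
python3 st.py
```

```text
at [0.6408 0.0359 0.0614] yaw -57.1 tilt [-0.0014 -0.0005] F [-2.1 -0.3 -2.4] M [-0.19  0.66  0.15] t 24.3
end [0.6408 0.0359 0.0614] -57.1
tool F [-0.88  1.99  2.36] M [-0.655 -0.203 -0.145]
dist mm 139.22303736510972 ang -57.69365335182795
```

Call:
{"api": "servo_tool", "payload": {
  "commands": [
    [[1,0,-0.3,0,0,0,0],[1,0,-0.6,0,0,0,0],[1,0,-0.8,0,0,0,0],[1,0,-1,0,0,0,0],[1,0,-1,0,0,0,0]]
  ]
}}

```text
time_s: 24.8
tcp_pos: [0.6411, 0.0362, 0.0612]
ee_rot: [[0.543, -0.84, -0.003], [-0.84, -0.543, -0.001], [-0.001, 0.003, -1.0]]
wrist_force: [-5.0, -2.6, -1.5]
gripper_width: 0.201
gripper_force: 30.0
```

```bash
python3 st.py
```

```text
at [0.6411 0.0362 0.0612] yaw -57.11 tilt [-0.0028 -0.0009] F [-5.  -2.6 -1.5] M [-0.58  1.4   0.33] t 24.8
end [0.6411 0.0362 0.0612] -57.11
tool F [-0.51  5.61  1.49] M [-1.491 -0.276 -0.334]
dist mm 139.15229133842504 ang -57.53426250228161
```

Call:
{"api": "servo_tool", "payload": {
  "commands": [
    [[1,0,-0.3,0,0,0,0],[1,0,-0.6,0,0,0,0],[1,0,-0.8,0,0,0,0],[1,0,-0.8,0,0,0,0],[1,0,-0.8,0,0,0,0]]
  ]
}}

```text
time_s: 25.3
tcp_pos: [0.6413, 0.0363, 0.0611]
ee_rot: [[0.543, -0.84, -0.004], [-0.84, -0.543, -0.001], [-0.001, 0.004, -1.0]]
wrist_force: [-4.6, -1.7, -1.6]
gripper_width: 0.204
gripper_force: 30.1
```

```bash
python3 st.py
```

```text
at [0.6413 0.0363 0.0611] yaw -57.1 tilt [-0.004  -0.0014] F [-4.6 -1.7 -1.6] M [-0.77  1.65  0.35] t 25.3
end [0.6413 0.0363 0.0611] -57.1
tool F [-1.03  4.77  1.62] M [-1.803 -0.251 -0.353]
dist mm 139.11374729119134 ang -57.445834149163055
```

Call:
{"api": "servo_tool", "payload": {
  "commands": [
    [[1,0,-0.2,0,0,0,0],[1,0,-0.2,0,0,0,0],[1,0,-0.2,0,0,0,0],[1,0,-0.2,0,0,0,0],[1,0,-0.2,0,0,0,0]]
  ]
}}

```text
time_s: 25.8
tcp_pos: [0.6413, 0.0363, 0.0611]
ee_rot: [[0.543, -0.84, -0.004], [-0.84, -0.543, -0.002], [-0.001, 0.005, -1.0]]
wrist_force: [-6.4, -3.6, -1.0]
gripper_width: 0.203
gripper_force: 30.1
```

```bash
python3 st.py
```

```text
at [0.6413 0.0363 0.0611] yaw -57.1 tilt [-0.0044 -0.0015] F [-6.4 -3.6 -1. ] M [-0.87  1.71  0.35] t 25.8
end [0.6413 0.0363 0.0611] -57.1
tool F [-0.46  7.36  1.08] M [-1.907 -0.198 -0.352]
dist mm 139.13670407974496 ang -57.44591635519167
```

Call:
{"api": "servo_tool", "payload": {
  "commands": [
    [[1,0,-0.3,0,0,0,0],[1,0,-0.5,0,0,0,0],[1,0,-0.5,0,0,0,0],[1,0,-0.5,0,0,0,0],[1,0,-0.5,0,0,0,0]]
  ]
}}

```text
time_s: 26.3
tcp_pos: [0.6414, 0.0364, 0.061]
ee_rot: [[0.543, -0.84, -0.005], [-0.84, -0.543, -0.002], [-0.001, 0.005, -1.0]]
wrist_force: [-5.6, -3.8, -1.1]
gripper_width: 0.205
gripper_force: 30.1
```

```bash
python3 st.py
```

```text
at [0.6414 0.0364 0.061 ] yaw -57.09 tilt [-0.0052 -0.0019] F [-5.6 -3.8 -1.1] M [-0.87  1.9   0.42] t 26.3
end [0.6414 0.0364 0.061 ] -57.09
tool F [0.21 6.74 1.16] M [-2.065 -0.303 -0.424]
dist mm 139.1065056202534 ang -57.39395969323312
```

Call:
{"api": "servo_tool", "payload": {
  "commands": [
    [[1,0,0,0,0,0,0],[1,0,0,0,0,0,0],[1,0,0,0,0,0,0],[1,0,0,0,0,0,0],[1,0,0,0,0,0,0]]
  ]
}}

```text
time_s: 26.8
tcp_pos: [0.6414, 0.0364, 0.061]
ee_rot: [[0.543, -0.84, -0.005], [-0.84, -0.543, -0.002], [-0.001, 0.005, -1.0]]
wrist_force: [-6.4, -3.3, -0.9]
gripper_width: 0.203
gripper_force: 30.1
```

```bash
python3 st.py
```

```text
at [0.6414 0.0364 0.061 ] yaw -57.1 tilt [-0.0052 -0.0018] F [-6.4 -3.3 -0.9] M [-0.89  1.91  0.45] t 26.8
end [0.6414 0.0364 0.061 ] -57.1
tool F [-0.74  7.19  0.9 ] M [-2.084 -0.287 -0.45 ]
dist mm 139.11739511814227 ang -57.38984892129241
```

Call:
{"api": "servo_tool", "payload": {
  "commands": [
    [[1,0,-0.3,0,0,0,0],[1,0,-0.6,0,0,0,0],[1,0,-0.6,0,0,0,0],[1,0,-0.6,0,0,0,0],[1,0,-0.6,0,0,0,0]]
  ]
}}

```text
time_s: 27.3
tcp_pos: [0.6415, 0.0365, 0.0609]
ee_rot: [[0.543, -0.839, -0.006], [-0.84, -0.543, -0.002], [-0.001, 0.006, -1.0]]
wrist_force: [-6.6, -4.3, -0.4]
gripper_width: 0.205
gripper_force: 30.1
```

```bash
python3 st.py
```

```text
at [0.6415 0.0365 0.0609] yaw -57.09 tilt [-0.0062 -0.0023] F [-6.6 -4.3 -0.4] M [-1.08  2.03  0.46] t 27.3
end [0.6415 0.0365 0.0609] -57.09
tool F [-0.    7.85  0.41] M [-2.29  -0.192 -0.453]
dist mm 139.0985313800507 ang -57.333468607476576
```

Pressed on the stop at about 8 N. I'll recentre the bar on the lever and draw it off.

Call:
{"api": "servo_tool", "payload": {
  "commands": [
    [[1,0,1.5,0,0,0,0.007],[1,0,3,0,0,0,0.014],[1,0,4.5,0,0,0,0.021],[1,0,6,0,0,0,0.028],[1,0,6.8,0,0,0,0.033]]
  ]
}}

```text
time_s: 27.8
tcp_pos: [0.6391, 0.0346, 0.0617]
ee_rot: [[0.514, -0.858, 0.002], [-0.858, -0.514, 0.001], [0.0, -0.002, -1.0]]
wrist_force: [-1.7, -1.0, -3.9]
gripper_width: 0.207
gripper_force: 30.0
```

```bash
python3 st.py
```

```text
at [0.6391 0.0346 0.0617] yaw -59.04 tilt [0.0023 0.0008] F [-1.7 -1.  -3.9] M [-0.13  0.28  0.05] t 27.8
end [0.6391 0.0346 0.0617] -59.04
tool F [0.02 1.97 3.85] M [-0.31  -0.034 -0.046]
dist mm 139.49667651759572 ang -58.58134539703006
```

Call:
{"api": "servo_tool", "payload": {
  "commands": [
    [[1,1,0,0,0,0,0],[1,2,0,0,0,0,0],[1,4,0,0,0,0,0],[1,6,0,0,0,0,0],[1,8,0,0,0,0,0]]
  ]
}}

```text
time_s: 28.3
tcp_pos: [0.6432, 0.0273, 0.0618]
ee_rot: [[0.515, -0.857, 0.001], [-0.857, -0.515, 0.0], [0.001, -0.001, -1.0]]
wrist_force: [-1.1, -0.3, -3.6]
gripper_width: 0.207
gripper_force: 30.0
```

```bash
python3 st.py
```

```text
at [0.6432 0.0273 0.0618] yaw -59.0 tilt [0.0015 0.0003] F [-1.1 -0.3 -3.6] M [0.06 0.03 0.  ] t 28.3
end [0.6432 0.0273 0.0618] -59.0
tool F [-0.29  1.1   3.57] M [ 0.011 -0.069 -0.003]
dist mm 147.81886489943741 ang -58.71898785730737
```

Call:
{"api": "servo_tool", "payload": {
  "commands": [
    [[1,3,0.4,0,0,0,0],[1,6,0.4,0,0,0,0],[1,9,0.4,0,0,0,0],[1,12,0.4,0,0,0,0],[1,15,0.4,0,0,0,0]]
  ]
}}

```text
time_s: 28.8
tcp_pos: [0.6499, 0.0139, 0.0615]
ee_rot: [[0.515, -0.857, 0.0], [-0.857, -0.515, -0.0], [0.0, -0.0, -1.0]]
wrist_force: [-0.3, -0.5, -2.6]
gripper_width: 0.201
gripper_force: 30.0
```

```bash
python3 st.py
```

```text
at [0.6499 0.0139 0.0615] yaw -59.01 tilt [ 0. -0.] F [-0.3 -0.5 -2.6] M [ 0.1  -0.   -0.02] t 28.8
end [0.6499 0.0139 0.0615] -59.01
tool F [0.25 0.55 2.64] M [ 0.057 -0.086  0.021]
dist mm 162.73237398181004 ang -59.11801371246268
```

Call:
{"api": "servo_tool", "payload": {
  "commands": [
    [[1,3,0,0,0,0,0],[1,6,0,0,0,0,0],[1,9,0,0,0,0,0],[1,12,0,0,0,0,0],[1,15,0,0,0,0,0]]
  ]
}}

```text
time_s: 29.3
tcp_pos: [0.6576, 0.0011, 0.0615]
ee_rot: [[0.515, -0.857, -0.0], [-0.857, -0.515, 0.0], [-0.0, 0.0, -1.0]]
wrist_force: [-0.7, -0.3, -3.0]
gripper_width: 0.204
gripper_force: 30.0
```

```bash
python3 st.py
```

```text
at [0.6576 0.0011 0.0615] yaw -59.0 tilt [-0.  0.] F [-0.7 -0.3 -3. ] M [0.03 0.01 0.01] t 29.3
end [0.6576 0.0011 0.0615] -59.0
tool F [-0.07  0.73  3.02] M [ 0.009 -0.028 -0.005]
dist mm 177.66948474352355 ang -59.10807965530345
```

Call:
{"api": "servo_tool", "payload": {
  "commands": [
    [[1,4,0,0,0,0,0],[1,8,0,0,0,0,0],[1,14,0,0,0,0,0],[1,22,0,0,0,0,0],[1,30,0,0,0,0,0]]
  ]
}}

```text
time_s: 29.8
tcp_pos: [0.6734, -0.025, 0.0616]
ee_rot: [[0.515, -0.857, 0.0], [-0.857, -0.515, -0.0], [0.0, -0.0, -1.0]]
wrist_force: [0.4, 0.3, -3.0]
gripper_width: 0.204
gripper_force: 30.0
```

```bash
python3 st.py
python3 - <<'E'
from cap import *
import numpy as np
t=cap('top','top3')['pixels'][:,:,::-1];s=cap('scene','scene3')['pixels'][:,:,::-1]
f=lambda im,x,y:cv2.resize(im[y:y+150,x:x+130],None,fx=3,fy=3,interpolation=cv2.INTER_CUBIC)
cv2.imwrite('pics/crop3.png',np.hstack([f(t,190,120),f(s,250,230)]))
E
```

```text
at [ 0.6734 -0.025   0.0616] yaw -59.0 tilt [ 0.0002 -0.    ] F [ 0.4  0.3 -3. ] M [ 0.04  0.01 -0.01] t 29.8
end [ 0.6734 -0.025   0.0616] -59.0
tool F [-0.02 -0.53  2.99] M [ 0.014 -0.039  0.007]
dist mm 208.14844110545116 ang -59.079793799637805
```

View pics/crop3.png

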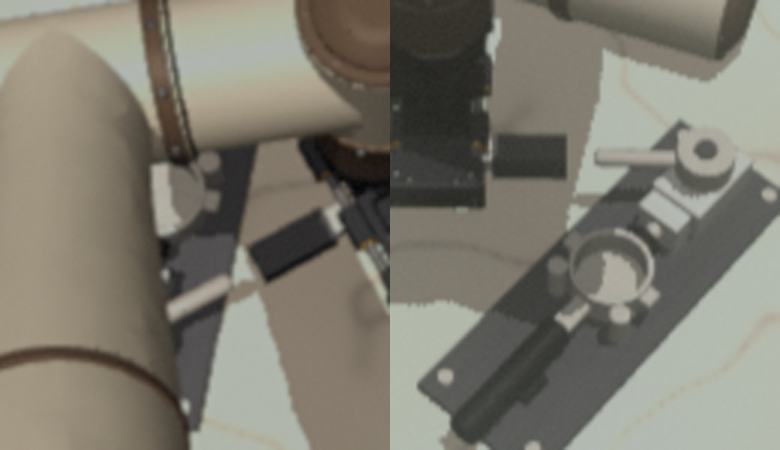

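The crop shows the lever closed and pointing at the bar (scene tip near (318,282)), the bar clear of it, and the portafilter still in its rest against the posts. Next I'll lay the bar along the mat's long axis.

```bash
python3 -c "
from plan import *
plan([(.554,-.249,.066,-121.7,1,3)])"
```

```text
at [ 0.6736 -0.0256  0.0615] yaw -59.08 tilt [ 0.0005 -0.0002] F [ 0.8 -0.5 -3.5] M [ 0.1   0.01 -0.02] t 29.9
[[[1.0, 8.7, 14.5, -0.3, 0.0, 0.0, 0.073], [1.0, 17.4, 29.0, -0.6, 0.0, 0.0, 0.146], [1.0, 26.0, 43.5, -0.9, 0.0, 0.0, 0.219], [1.0, 34.7, 58.0, -1.2, 0.0, 0.0, 0.291], [1.0, 43.4, 72.5, -1.5, 0.0, 0.0, 0.364]]]
[[[1.0, 13.3, 10.4, -0.3, 0.0, 0.0, 0.073], [1.0, 26.5, 20.9, -0.6, 0.0, 0.0, 0.146], [1.0, 39.8, 31.3, -0.9, 0.0, 0.0, 0.219], [1.0, 53.1, 41.8, -1.2, 0.0, 0.0, 0.292], [1.0, 66.4, 52.2, -1.5, 0.0, 0.0, 0.364]]]
[[[1.0, 16.1, 5.0, -0.3, 0.0, 0.0, 0.073], [1.0, 32.2, 10.1, -0.6, 0.0, 0.0, 0.146], [1.0, 48.4, 15.1, -0.9, 0.0, 0.0, 0.219], [1.0, 64.5, 20.2, -1.2, 0.0, 0.0, 0.292], [1.0, 80.6, 25.2, -1.5, 0.0, 0.0, 0.365]]]
end [ 0.554 -0.249  0.066] -121.7
```

Call:
{"api": "servo_tool", "payload": {
  "commands": [
    [[1,9,14,0,0,0,0.07],[1,17,29,-1,0,0,0.145],[1,26,43,-1,0,0,0.22],[1,35,58,-1,0,0,0.29],[1,43,72,-1,0,0,0.365]]
  ]
}}

```text
time_s: 30.4
tcp_pos: [0.6329, -0.099, 0.0626]
ee_rot: [[0.172, -0.985, -0.0], [-0.985, -0.172, 0.0], [-0.0, 0.0, -1.0]]
wrist_force: [-0.0, -0.6, -3.3]
gripper_width: 0.205
gripper_force: 30.0
```

Call:
{"api": "servo_tool", "payload": {
  "commands": [
    [[1,13,10,0,0,0,0.07],[1,27,21,-1,0,0,0.145],[1,40,31,-1,0,0,0.22],[1,53,42,-1,0,0,0.29],[1,66,52,-1,0,0,0.365]]
  ]
}}

```text
time_s: 30.9
tcp_pos: [0.5933, -0.173, 0.0637]
ee_rot: [[-0.191, -0.982, -0.0], [-0.982, 0.191, 0.0], [-0.0, 0.0, -1.0]]
wrist_force: [0.7, -0.3, -2.7]
gripper_width: 0.203
gripper_force: 30.0
```

Call:
{"api": "servo_tool", "payload": {
  "commands": [
    [[1,16,5,0,0,0,0.07],[1,36,11,-1,0,0,0.16],[1,56,18,-1,0,0,0.25],[1,72,22,-1,0,0,0.33],[1,81,25,-1,0,0,0.365]]
  ]
}}

```text
time_s: 31.4
tcp_pos: [0.5533, -0.2483, 0.0647]
ee_rot: [[-0.528, -0.849, 0.0], [-0.849, 0.528, -0.0], [0.0, -0.0, -1.0]]
wrist_force: [0.2, -0.3, -3.5]
gripper_width: 0.205
gripper_force: 30.0
```

Call:
{"api": "servo_tool", "payload": {
  "commands": [
    [[1,0,0,0,0,0,0],[1,0,0,0,0,0,0],[1,0,0,6,0,0,0],[1,0,0,14,0,0,0],[1,0,0,20,0,0,0]]
  ]
}}

```text
time_s: 31.9
tcp_pos: [0.5537, -0.2465, 0.0434]
ee_rot: [[-0.525, -0.851, -0.001], [-0.851, 0.525, 0.0], [0.0, 0.001, -1.0]]
wrist_force: [-0.0, 0.5, -3.6]
gripper_width: 0.202
gripper_force: 30.0
```

Call:
{"api": "servo_tool", "payload": {
  "commands": [
    [[1,0,0,4,0,0,0],[1,0,0,8,0,0,0],[1,0,0,12,0,0,0],[1,0,0,15,0,0,0],[1,0,0,15,0,0,0]]
  ]
}}

```text
time_s: 32.4
tcp_pos: [0.5537, -0.2472, 0.029]
ee_rot: [[-0.526, -0.85, -0.001], [-0.85, 0.526, 0.0], [0.0, 0.001, -1.0]]
wrist_force: [-0.3, -0.1, -4.2]
gripper_width: 0.21
gripper_force: 30.0
```

```bash
python3 st.py
```

```text
at [ 0.5537 -0.2472  0.029 ] yaw -121.75 tilt [-0.0009  0.0002] F [-0.3 -0.1 -4.2] M [ 0.07 -0.08 -0.04] t 32.4
end [ 0.5537 -0.2472  0.029 ] -121.75
tool F [0.24 0.16 4.19] M [ 0.032 -0.1    0.037]
dist mm 401.0112804523332 ang -91.82112595688581
```

Call:
{"api": "servo_tool", "payload": {
  "commands": [
    [[1,0,0,2,0,0,0],[1,0,0,4,0,0,0],[1,0,0,6,0,0,0],[1,0,0,8,0,0,0],[1,0,0,9,0,0,0]]
  ]
}}

```text
time_s: 32.9
tcp_pos: [0.5538, -0.2472, 0.0203]
ee_rot: [[-0.526, -0.85, -0.0], [-0.85, 0.526, 0.0], [0.0, 0.0, -1.0]]
wrist_force: [-0.4, -0.7, -2.7]
gripper_width: 0.206
gripper_force: 30.0
```

```bash
python3 st.py
```

```text
at [ 0.5538 -0.2472  0.0203] yaw -121.74 tilt [-0.0004  0.0001] F [-0.4 -0.7 -2.7] M [ 0.08 -0.08  0.11] t 32.9
end [ 0.5538 -0.2472  0.0203] -121.74
tool F [ 0.77 -0.    2.67] M [ 0.024 -0.108 -0.109]
dist mm 401.0276216648379 ang -91.79728149197955
```

Call:
{"api": "servo_tool", "payload": {
  "commands": [
    [[1,0,0,0.4,0,0,0],[1,0,0,0.8,0,0,0],[1,0,0,0.8,0,0,0],[0.6,0,0,0.8,0,0,0],[0.4,0,0,0.8,0,0,0]]
  ]
}}

```text
time_s: 33.4
tcp_pos: [0.5548, -0.2475, 0.0205]
ee_rot: [[-0.526, -0.851, 0.002], [-0.851, 0.526, -0.001], [-0.0, -0.002, -1.0]]
wrist_force: [0.2, 0.4, 0.2]
gripper_width: 0.311
gripper_force: 0.0
```

Call:
{"api": "servo_tool", "payload": {
  "commands": [
    [[0.2,0,0,0,0,0,0],[0.2,0,0,0,0,0,0],[0.2,0,0,0,0,0,0],[0.2,0,0,0,0,0,0],[0.2,0,0,0,0,0,0]]
  ]
}}

```text
time_s: 33.9
tcp_pos: [0.554, -0.2472, 0.0198]
ee_rot: [[-0.526, -0.85, 0.0], [-0.85, 0.526, -0.0], [0.0, -0.0, -1.0]]
wrist_force: [0.1, 0.0, 0.6]
gripper_width: 0.744
gripper_force: 0.0
```

Call:
{"api": "servo_tool", "payload": {
  "commands": [
    [[0.2,0,0,0,0,0,0],[0.2,0,0,0,0,0,0],[0.2,0,0,0,0,0,0],[0.2,0,0,0,0,0,0],[0.2,0,0,0,0,0,0]]
  ]
}}

```text
time_s: 34.4
tcp_pos: [0.554, -0.2472, 0.0197]
ee_rot: [[-0.526, -0.85, -0.0], [-0.85, 0.526, -0.0], [0.0, 0.0, -1.0]]
wrist_force: [-0.0, 1.0, 0.2]
gripper_width: 0.801
gripper_force: 0.0
```

Call:
{"api": "servo_tool", "payload": {
  "commands": [
    [[0.2,0,0,-10,0,0,0],[0.2,0,0,-25,0,0,0],[0.2,0,0,-45,0,0,0],[0.2,0,0,-70,0,0,0],[0.2,0,0,-100,0,0,0]]
  ]
}}

```text
time_s: 34.9
tcp_pos: [0.5534, -0.2471, 0.1207]
ee_rot: [[-0.526, -0.85, -0.001], [-0.85, 0.526, 0.0], [0.0, 0.001, -1.0]]
wrist_force: [0.3, 0.5, 0.5]
gripper_width: 0.805
gripper_force: 0.0
```

Call:
{"api": "servo_tool", "payload": {
  "commands": [
    [[0.2,30,0,-30,0,0,0],[0.2,60,0,-60,0,0,0],[0.2,60,0,-80,0,0,0],[0.2,60,0,-80,0,0,0],[0.2,60,0,-80,0,0,0]]
  ]
}}

```text
time_s: 35.4
tcp_pos: [0.5222, -0.2981, 0.2003]
ee_rot: [[-0.526, -0.85, 0.001], [-0.85, 0.526, 0.0], [-0.001, -0.001, -1.0]]
wrist_force: [-1.3, 0.4, -1.2]
gripper_width: 0.8
gripper_force: 0.0
```

```bash
python3 st.py
python3 - <<'E'
from cap import *
cap('scene','scene4')
E
```

```text
at [ 0.5222 -0.2981  0.2003] yaw -121.76 tilt [0.0011 0.0002] F [-1.3  0.4 -1.2] M [ 0.06 -0.09 -0.02] t 35.4
end [ 0.5222 -0.2981  0.2003] -121.76
tool F [0.4  1.32 1.18] M [ 0.047 -0.094  0.025]
dist mm 453.87791925085423 ang -95.58651726631254
```

View pics/scene4.png

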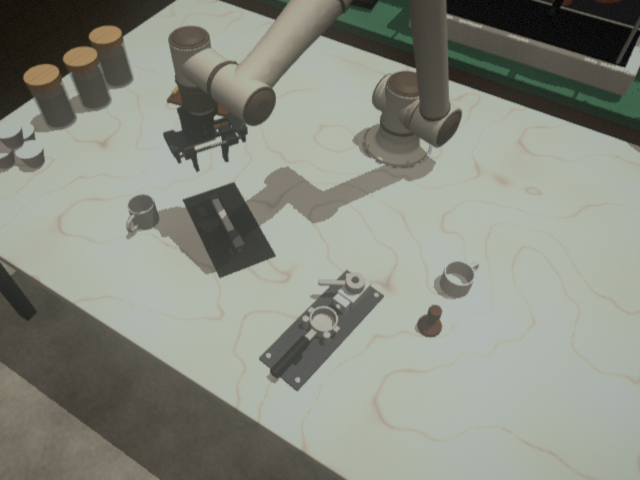

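The bar lies flat along the middle of the mat, from (213,200) to (240,248). The lever is closed with its tip near (320,282), and the portafilter (323,319) and the tamper, cup and pitcher are where they started. Handing in.

```bash
python3 -c "
from station import r
print(r.finish_job())"
```

```text
the job is handed in; nothing more can be done
None
```

The job is handed in with no verdict returned: lever closed on its stop and portafilter in its rest by camera (pad force not measurable), bar flat on the mat, tamper, cup and pitcher undisturbed, about 8 N measured in both presses, 35 s used.

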